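# Roll-test arbor blanks on a surface plate

## Robot

A 7-joint arm with a two-finger parallel gripper is mounted at the origin on the work surface. World frame = base frame: x ahead of the robot, y to its left, z up, the work surface at z = 0. Lengths are in m, angles in rad, forces in N, time in s.
With the tool pointing down it reaches from about 0.4 to 0.85 m from the base axis. Payload 10.4 kg.
Tool frame: the origin (TCP) lies between the finger pads; the fingertips stand tip_extent ahead of it and the grasp point (between the pads) lies 2 mm behind it (tip_extent is the distance from the TCP to the fingertips, in m); z points along the fingers, y is the direction in which the jaws open and shut (so a half turn about z gives the same grasp; the last joint's range is limited). The gripper opens to 87 mm and grips with 3 to 60 N. Pads are 19 mm wide; open, the fingers measure 117 mm over their backs; the gripper's body (75 mm by 190 mm) begins 51 mm behind the grasp point.
Start: joints at [1.264, 0.332, -0.065, 1.46, 0.022, 1.35, -0.088], TCP at [0.175, -0.6, 0.24] pointing down, gripper open.
Joint ranges: [-2.6, 2.6], [-0.5, 2.12], [-1.47, 1.34], [0.16, 2.42], [-1.27, 4.41], [0.06, 2.06], [-2.6, 2.6]. Speed limits (rad/s): [2.22, 2.22, 2.79, 2.79, 3.14, 3.14, 3.14].

## Interface

Orientations are given as a unit quaternion [x, y, z, w].
In Python, from bench import read_state, camera, camera_params, close_job, tip_extent gives the robot as it stands. The module is installed in compiled form; this text tells all that it offers.
- The arm moves only by the tool send_rows, never from a script. Its argument "steps" is a list of rows, each a list of 7 numbers: the turn, a rotation vector about the tool's x, y, z in degrees, then the shift along the tool's x, y, z in m, then the gripper's target within -1 to 1 (shut at 1, half-way at 0, fully open at -1). In form: [[ax, ay, az, x, y, z, jaw], ...]. A call has exactly 10 rows; each row shifts and turns the pose as measured when the row begins, along the tool's axes as they then stand; what a row does not reach is not made up. A row lasts 1/10 s, in which the tool goes at most 50 mm and 8.59 degrees, less where a joint would pass 70% of its speed; a pose out of reach is approached as far as the arm can. A call with a gripper value outside its range is refused whole. The fingers move at their own pace and stop on an object; "force" is the grip in N (left out, the last holds). Time passes only in rows, so rows that do not move let the fingers close, or fill a call up. It gives the time, the measured TCP pose, the force and the opening at its end, in the units of the state.
- read_state(): the state, without advancing time (a new reading comes with each control period).
- camera(name): name is "scene" or "top" or "wrist"; returns (picture, depth): 420x560x3 uint8, blue, green, red; 420x560 float32, m along the optical axis (not along the pixel's ray), 0 where there is no reading.
- camera_params(name): a dict with "camera_matrix" (3x3 intrinsics, pixels), "world_from_camera" (4x4, takes a point from camera to world coordinates). Camera axes: x right, y down, z forward; pixel columns grow to the right and rows downward; lengths in m; the calibration is good to about 2 mm. A picture is of the moment at which its call begins: read the wrist's pose just before it. camera_params takes no time and is no camera call; for the wrist camera it gives the pose at the moment of the call.
- close_job(): hands the job in, once; it reports no verdict.
The state is a dict: "time": time; "joint_positions": joint angles; "joint_vel": joint speeds; "joint_torque": joint torques, N m; "ee_pos": TCP position; "eef_rot": TCP orientation; "ft_force": force on the tool from outside, world axes, zero at the start; "torque": the same for the moment, N m; "width": finger opening in m.
Only numpy, scipy, OpenCV 4.12 (cv2) and the standard library are available. Lean on these libraries where they do the work, as an engineer would, in place of code of your own. Each camera call takes 0.05 s, during which the arm holds its last target.

## Task

Roll-test the three steel arbors on the granite plate: press each lightly with the fingertips and roll it on along the plate by a full turn or more, never bearing down on it with more than 25 N. Leave every arbor that runs true lying where it has rolled to on the plate, without lifting it; lay any that lifts or wobbles, being bent, gently down in the open grey tray. Leave the other things on the bench alone.

Things in the scene. Friction and masses are not known exactly. Their poses are not given: they have to be found in the camera images.
- arbor_1: steel arbor blank: plain cylinder 10 mm in diameter, 110 mm long, a pivot (5 mm thick, 12 mm long) out of each end; 60 to 85 g. Origin midway between its two shoulders, x along the axis; y and z turn as it rolls. Straight, keeping its height as it rolls, or slightly bent, its middle rising about 1.5 mm and falling again once a turn; hard to tell by eye at rest, when the bow lies level.
- arbor_2: steel arbor blank: plain cylinder 10 mm in diameter, 110 mm long, a pivot (5 mm thick, 12 mm long) out of each end; 60 to 85 g. Origin midway between its two shoulders, x along the axis; y and z turn as it rolls. Straight, keeping its height as it rolls, or slightly bent, its middle rising about 1.5 mm and falling again once a turn; hard to tell by eye at rest, when the bow lies level.
- arbor_3: steel arbor blank: plain cylinder 10 mm in diameter, 110 mm long, a pivot (5 mm thick, 12 mm long) out of each end; 60 to 85 g. Origin midway between its two shoulders, x along the axis; y and z turn as it rolls. Straight, keeping its height as it rolls, or slightly bent, its middle rising about 1.5 mm and falling again once a turn; hard to tell by eye at rest, when the bow lies level.
- arbor_1_a (a point): centre of the shoulder (the body's end face) at the -x end of arbor_1
- arbor_1_b (a point): centre of the shoulder (the body's end face) at the +x end of arbor_1
- arbor_2_a (a point): centre of the shoulder (the body's end face) at the -x end of arbor_2
- arbor_2_b (a point): centre of the shoulder (the body's end face) at the +x end of arbor_2
- arbor_3_a (a point): centre of the shoulder (the body's end face) at the -x end of arbor_3
- arbor_3_b (a point): centre of the shoulder (the body's end face) at the +x end of arbor_3
- plate: dark granite surface plate, fixed, 200 mm (its x) by 300 mm (its y), 50 mm high, level; origin under its centre. Its feet set it up to 3 mm higher or lower each time. The arbors lie across it, about along its x, some 70 mm apart along its y; each has room to roll on 40 mm along the plate's y, either way, if the foremost goes first.
- plate_top (a point): centre of the plate's top face. Lying on it, an arbor's axis is 5 mm above it and its uppermost line 10 mm. Under a fingertip an arbor travels half as far as the fingertip; 31 mm of its own travel is one turn. It stays where it is left. Contact is stiff: each millimetre that a fingertip is too low adds 10 N or more.
- tray: open grey plastic tray for rejects, no partitions, fixed on the bench left or right of the plate; 170 mm (its x) by 120 mm (its y), 30 mm high, walls 4 mm thick; origin under its centre. An arbor fits in along its x.
- tray_in (a point): centre of the tray's inner floor, 4 mm above the bench
- parts_box: white plastic box of the same size with six compartments, fixed, on the other side of the plate; not needed
- loupe: watchmaker's black eyeglass, 33 mm wide and 30 mm high, standing beyond the plate; origin under its centre; to be left alone
- screwdriver: screwdriver with black handle, 130 mm long, lying beyond the plate; to be left alone
Things that resemble listed ones, but are neither listed nor needed, are in the scene too. Leave any purple look-alike of the arbor_3 alone.

How it is judged:
On the way:
1. an arbor is rolled on the plate under light finger pressure (at least 1.5 N) (((contact force between the fingers and arbor_1 above 1.5 N and contact force between arbor_1 and plate above 2.5 N and angular speed of arbor_1 above 0.5 rad/s) or (contact force between the fingers and arbor_2 above 1.5 N and contact force between arbor_2 and plate above 2.5 N and angular speed of arbor_2 above 0.5 rad/s) or (contact force between the fingers and arbor_3 above 1.5 N and contact force between arbor_3 and plate above 2.5 N and angular speed of arbor_3 above 0.5 rad/s))), for 0.15 s.
At the end, for the whole second after the job is handed in: The straight arbors lie at rest on the plate, each at least 24 mm from where it started and its middle at least 5 mm inside the plate's ends, 15 mm inside its sides; the bent arbor lies at rest on the grey tray's floor, its middle within 60 mm (along) and 52 mm (across) of the tray's centre (((distance between arbor_1_a and arbor_1_b above 0.10996 m and x of arbor_1 in the frame of plate between -0.085 and 0.085 m and y of arbor_1 in the frame of plate between -0.145 and 0.145 m and z of arbor_1 in the frame of plate between 0.05 and 0.06 m and distance of arbor_1 from where it was at the start of the episode above 0.024 m and linear speed of arbor_1 below 0.02 m/s) or (distance between arbor_1_a and arbor_1_b below 0.10996 m and x of arbor_1 in the frame of tray between -0.06 and 0.06 m and y of arbor_1 in the frame of tray between -0.052 and 0.052 m and z of arbor_1 in the frame of tray below 0.018 m and contact force between arbor_1 and tray above 0.3 N and linear speed of arbor_1 below 0.02 m/s)) and ((distance between arbor_2_a and arbor_2_b above 0.10996 m and x of arbor_2 in the frame of plate between -0.085 and 0.085 m and y of arbor_2 in the frame of plate between -0.145 and 0.145 m and z of arbor_2 in the frame of plate between 0.05 and 0.06 m and distance of arbor_2 from where it was at the start of the episode above 0.024 m and linear speed of arbor_2 below 0.02 m/s) or (distance between arbor_2_a and arbor_2_b below 0.10996 m and x of arbor_2 in the frame of tray between -0.06 and 0.06 m and y of arbor_2 in the frame of tray between -0.052 and 0.052 m and z of arbor_2 in the frame of tray below 0.018 m and contact force between arbor_2 and tray above 0.3 N and linear speed of arbor_2 below 0.02 m/s)) and ((distance between arbor_3_a and arbor_3_b above 0.10996 m and x of arbor_3 in the frame of plate between -0.085 and 0.085 m and y of arbor_3 in the frame of plate between -0.145 and 0.145 m and z of arbor_3 in the frame of plate between 0.05 and 0.06 m and distance of arbor_3 from where it was at the start of the episode above 0.024 m and linear speed of arbor_3 below 0.02 m/s) or (distance between arbor_3_a and arbor_3_b below 0.10996 m and x of arbor_3 in the frame of tray between -0.06 and 0.06 m and y of arbor_3 in the frame of tray between -0.052 and 0.052 m and z of arbor_3 in the frame of tray below 0.018 m and contact force between arbor_3 and tray above 0.3 N and linear speed of arbor_3 below 0.02 m/s))); the robot touches nothing.
It fails at once if an arbor is pressed against the plate with more than 25 N (contact force between any of arbor_1, arbor_2, arbor_3 and plate above 25 N).
It fails at once if a straight arbor is lifted more than 10 mm off the plate ((distance between arbor_1_a and arbor_1_b above 0.10996 m and z of arbor_1 in the frame of plate above 0.065 m) or (distance between arbor_2_a and arbor_2_b above 0.10996 m and z of arbor_2 in the frame of plate above 0.065 m) or (distance between arbor_3_a and arbor_3_b above 0.10996 m and z of arbor_3 in the frame of plate above 0.065 m)).
It fails at once if an arbor is dropped or forced into the tray (more than 30 N between them) (contact force between any of arbor_1, arbor_2, arbor_3 and tray above 30 N).
It fails at once if the loupe or the screwdriver is shifted by more than 15 mm (distance of any of loupe, screwdriver from where it was at the start of the episode above 0.015 m).
It also fails if it takes over 72 s, if anything falls off the work surface, if the arm or the gripper's body presses on something with over 40 N, if the wrist force passes 120 N, or if a joint passes its speed limit or range.

## Working session

There is one attempt and no reset: what is moved stays moved. The work goes in short steps, Python scripts to look and compute and a tool call to move; the robot and the scene stay as the last step left them, time stands still between calls to the robot, and variables do not carry over. Pictures are saved under pics/ and viewed, and the job is handed in when it is done.

Besides the shell and the picture viewer there is one more tool, called after "Emit:" as name(argument=value, ...) on one line, values as JSON. send_rows: Moves the arm, as the interface text tells. Its arguments: {"type":"object","properties":{"steps":{"type":"array"},"force":{"type":"number"}},"required":["steps"]}

```bash
mkdir -p pics; ls; python3 - <<'E'
from bench import *
import cv2,numpy as np
print(tip_extent if not callable(tip_extent) else tip_extent())
s=read_state()
for k,v in s.items(): print(k,np.round(v,4))
for n in ("scene","top"):
    im,d=camera(n); cv2.imwrite(f"pics/{n}0.png",im); np.save(f"pics/{n}0.npy",d)
    p=camera_params(n); print(n,np.round(p["camera_matrix"],1).tolist(),np.round(p["world_from_camera"],4).tolist())
E
```

```text
pics
0.017
time 0.0
joint_positions [ 1.2644  0.3329 -0.0647  1.461   0.0216  1.3499 -0.0885]
joint_vel [ 0.0006 -0.     -0.0003 -0.0012  0.0005 -0.0007 -0.0009]
joint_torque [ 3.00000e-04 -6.23251e+01  2.47000e-02 -3.89899e+01 -6.14000e-02
  3.97000e-02  2.00000e-04]
ee_pos [ 0.1749 -0.5996  0.2387]
eef_rot [ 9.899e-01  1.414e-01 -1.000e-04 -7.000e-04]
ft_force [-0.0195 -0.3086 -0.5407]
torque [-0.0186 -0.0144  0.0074]
width 0.0871
scene [[452.8, 0.0, 283.7], [0.0, 452.8, 200.7], [0.0, 0.0, 1.0]] [[-0.8452, 0.3729, -0.3828, 0.981], [0.5342, 0.5699, -0.6244, 0.5912], [-0.0147, -0.7322, -0.6809, 0.7009], [0.0, 0.0, 0.0, 1.0]]
top [[532.5, 0.0, 274.1], [0.0, 532.5, 217.4], [0.0, 0.0, 1.0]] [[-0.0268, -0.9954, 0.0918, 0.5299], [-0.9996, 0.0258, -0.0122, 0.0008], [0.0098, -0.0921, -0.9957, 1.1842], [0.0, 0.0, 0.0, 1.0]]
```

View pics/scene0.png

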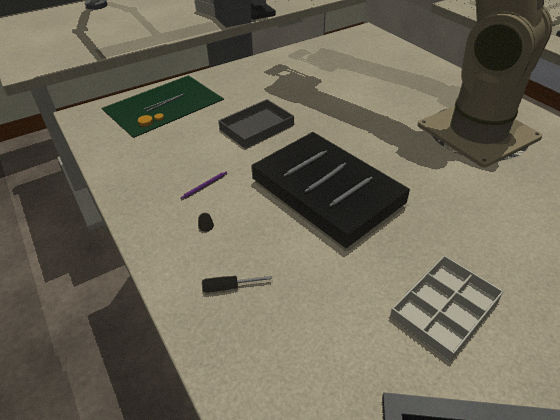

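View pics/top0.png

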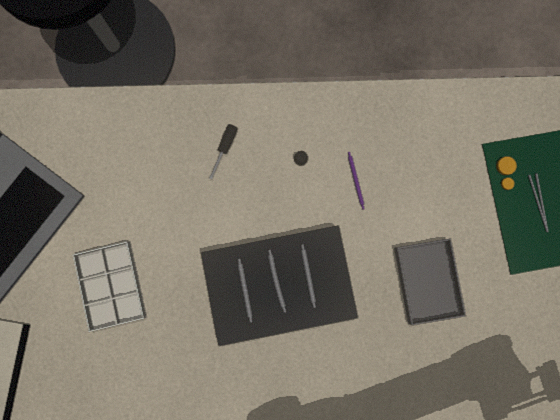

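The scene picture shows the dark plate with three steel rods at (305,163), (325,177) and (351,191), the grey tray at (257,123), the purple look-alike at (204,185), the white box at (446,306) and the loupe at (205,222). In the top picture, the rods are at (245,290), (277,281) and (308,276). The tray is at (428,281), which is the -y side.

What could be mistaken for the arbors: the purple rod at (356,180), the tweezers at (538,203) and the screwdriver shaft at (215,165), none of which lies on the plate. I choose the three steel rods on the plate and will check that in a crop while I measure.

```bash
cat > h.py <<'E'
import numpy as np,cv2
from bench import *
def ray(p,uv):
    K=p["camera_matrix"];T=p["world_from_camera"]
    uv=np.atleast_2d(uv).astype(float)
    d=np.c_[(uv-[K[0][2],K[1][2]])/[K[0][0],K[1][1]],np.ones(len(uv))]@np.array(T)[:3,:3].T
    return np.array(T)[:3,3],d
def onz(p,uv,z):
    o,d=ray(p,uv); return o+d*((z-o[2])/d[:,2])[:,None]
def cloud(p,dep):
    h,w=dep.shape; v,u=np.mgrid[:h,:w]; K=p["camera_matrix"];T=np.array(p["world_from_camera"])
    c=np.stack([(u-K[0][2])/K[0][0]*dep,(v-K[1][2])/K[1][1]*dep,dep],-1)
    return c@T[:3,:3].T+T[:3,3]
E
python3 - <<'E'
from h import *
im=cv2.imread("pics/top0.png");d=np.load("pics/top0.npy");p=camera_params("top")
P=cloud(p,d)
print("bench z",np.median(P[180:220,150:200,2]),"plate z",np.median(P[270:310,215:232,2]),np.median(P[255:300,320:335,2]),"tray floor",np.median(P[265:300,415:440,2]))
zp=0.05
g=im.max(2).astype(int)
# plate
m=((P[...,2]>0.035)&(P[...,2]<0.075)&(P[...,0]>0.3)&(P[...,0]<0.7)&(abs(P[...,1])<0.25)).astype(np.uint8)
n,l,st,c=cv2.connectedComponentsWithStats(m);i=1+np.argmax(st[1:,4]);print(st[i])
q=np.argwhere(l==i)[:,::-1]
W=onz(p,q,np.median(P[l==i][:,2]))
r=cv2.minAreaRect((W[:,:2]*1000).astype(np.float32));print("plate",r)
roi=np.zeros_like(g,bool);roi[235:335,225:335]=1
am=((g>75)&roi&(l==i)).astype(np.uint8)
print(np.percentile(g[270:310,215:232],[5,50,95]))
n,l2,st,c=cv2.connectedComponentsWithStats(am)
for k in range(1,n):
    if st[k,4]<40: continue
    q=np.argwhere(l2==k)[:,::-1]
    W=onz(p,q,zp+0.007)[:,:2]
    r=cv2.minAreaRect((W*1000).astype(np.float32)); vx=cv2.fitLine((W*1000).astype(np.float32),cv2.DIST_L2,0,.01,.01).ravel()
    print(k,st[k],c[k],"ctr",W.mean(0),"rect",r,"ang",np.degrees(np.arctan2(vx[1],vx[0])))
m=((P[...,2]>0.018)&(P[...,2]<0.045)&(P[...,1]<-0.2)&(P[...,1]>-0.45)&(P[...,0]>0.25)&(P[...,0]<.52)).astype(np.uint8)
n,l,st,c=cv2.connectedComponentsWithStats(m);i=1+np.argmax(st[1:,4]);print(st[i])
W=onz(p,np.argwhere(l==i)[:,::-1],0.03);print("tray",cv2.minAreaRect((W[:,:2]*1000).astype(np.float32)))
cv2.imwrite("pics/crop0.png",cv2.resize(im[220:350,195:480],None,fx=2.8,fy=2.8,interpolation=cv2.INTER_CUBIC))
p=camera_params("wrist");s=read_state()
print(np.round(p["camera_matrix"],1).tolist(),np.round(p["world_from_camera"],4).tolist())
E
```

```text
bench z 0.0005175802465043899 plate z 0.05323621146444024 0.053433246968914716 tray floor 0.004705703105585712
[  201   225   158   121 13505]
plate ((491.2347412109375, -19.928726196289062), (199.60226440429688, 299.3457336425781), 9.598773956298828)
[50. 55. 60.]
2 [301 244  15  64 256] [308.22265625 275.59375   ] ctr [ 0.50892356 -0.08150636] rect ((509.23876953125, -81.36181640625), (134.56358337402344, 9.492825508117676), 9.142289161682129) ang 9.413091
3 [268 250  18  63 259] [276.16216216 280.48262548] ctr [ 0.50052077 -0.01372621] rect ((499.545654296875, -13.847688674926758), (134.3007049560547, 11.236394882202148), 12.54898452758789) ang 12.657542
4 [238 259  14  64 271] [244.66789668 289.51291513] ctr [0.48349324 0.05285001] rect ((481.8331298828125, 52.50014877319336), (134.03384399414062, 9.895000457763672), 10.117626190185547) ang 9.774873
[400 267  67  59 495]
tray ((466.1380310058594, -350.57489013671875), (124.08182525634766, 122.90241241455078), 7.9523024559021)
[[357.7, 0.0, 278.8], [0.0, 357.7, 213.2], [0.0, 0.0, 1.0]] [[0.2805, -0.929, -0.2414, 0.2411], [-0.9599, -0.2717, -0.0699, -0.5809], [-0.0007, 0.2513, -0.9679, 0.3838], [0.0, 0.0, 0.0, 1.0]]
```

View pics/crop0.png

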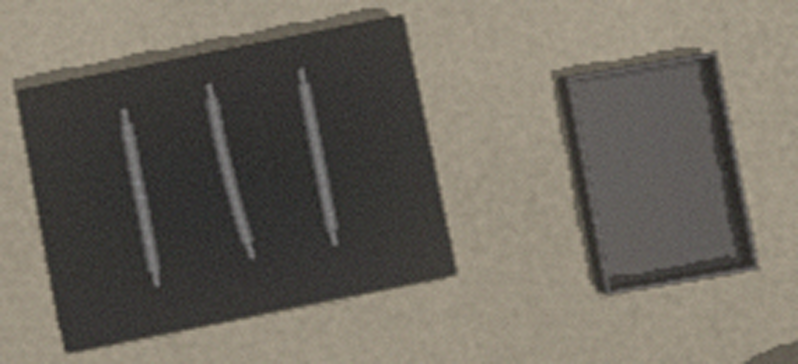

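The crop confirms three steel rods on the plate. The middle one looks slightly bowed, and I will check that by rolling. Next I move the wrist camera over the plate.

Emit:
send_rows(steps=[[0,0,0,0.034,-0.033,0.003,1],[0,0,0,0.034,-0.033,0.003,1],[0,0,0,0.034,-0.033,0.003,1],[0,0,0,0.034,-0.033,0.003,1],[0,0,0,0.034,-0.033,0.003,1],[0,0,0,0.034,-0.033,0.003,1],[0,0,0,0.034,-0.033,0.003,1],[0,0,0,0.034,-0.033,0.003,1],[0,0,0,0.034,-0.033,0.003,1],[0,0,0,0.034,-0.033,0.003,1]], force=10)

```text
time: 1.1
ee_pos: [0.4116, -0.1771, 0.2038]
eef_rot: [0.991, 0.135, -0.003, -0.001]
ft_force: [0.2, -1.0, 0.1]
width: 0.0152
```

Emit:
send_rows(steps=[[0,0,0,0.0255,-0.026,0.009,1],[0,0,0,0.0255,-0.026,0.009,1],[0,0,0,0.0255,-0.026,0.009,1],[0,0,0,0.0255,-0.026,0.009,1],[0,0,0,0.0255,-0.026,0.008,1],[0,0,3,0,0,0,1],[0,0,2.5,0,0,0,1],[0,0,0,0,0,0,1],[0,0,0,0,0,0,1],[0,0,0,0,0,0,1]])

```text
time: 2.1
ee_pos: [0.5017, -0.002, 0.1559]
eef_rot: [0.996, 0.093, -0.004, -0.002]
ft_force: [0.0, 0.3, 1.0]
width: 0.0005
```

```bash
cat > meas.py <<'E'
from h import *
import sys
def meas(tag,zp=0.0533,ax=0.005):
    s=read_state(); p=camera_params("wrist"); im,d=camera("wrist"); cv2.imwrite(f"pics/w{tag}.png",im); np.save(f"pics/w{tag}.npy",d)
    print("t",s["time"],"tcp",np.round(s["ee_pos"],4),"rot",np.round(s["eef_rot"],4),"F",np.round(s["ft_force"],2),"w",round(float(s["width"]),4))
    P=cloud(p,d); g=im.max(2).astype(int)
    c,sn=np.cos(np.radians(9.6)),np.sin(np.radians(9.6))
    dx=P[...,0]-.491;dy=P[...,1]+.020
    px=dx*c+dy*sn;py=-dx*sn+dy*c
    on=(abs(px)<.095)&(abs(py)<.145)&(P[...,2]>.03)&(P[...,2]<.08)
    pl=on&(g<70); print("plate z",np.median(P[...,2][pl]),"grey",np.percentile(g[on],[5,50,90,98]))
    m=(on&(g>80)).astype(np.uint8)
    n,l,st,ce=cv2.connectedComponentsWithStats(m)
    for k in range(1,n):
        if st[k,4]<150: continue
        q=np.argwhere(l==k)[:,::-1]; W=onz(p,q,zp+ax)[:,:2]*1000
        vx=cv2.fitLine(W.astype(np.float32),cv2.DIST_L2,0,.01,.01).ravel(); dv=vx[:2]*np.sign(vx[0])
        r=cv2.minAreaRect(W.astype(np.float32)); cc=np.array(r[0])
        t=(W-cc)@dv; e=(W-cc)@np.array([-dv[1],dv[0]])
        b=[round(float(np.mean(e[(t>a)&(t<=a+15)])),2) for a in range(-52,50,15)]
        print("px",np.round(ce[k]),"ctr",np.round(cc/1000,4),"rect",np.round(r[1],1),"yaw",round(float(np.degrees(np.arctan2(dv[1],dv[0]))),2),"profile",b,"ztop",round(float(np.percentile(P[...,2][l==k],75)),4))
if __name__=="__main__": meas(sys.argv[1])
E
python3 meas.py 1
```

```text
t 2.1 tcp [ 0.5017 -0.002   0.1559] rot [ 0.9957  0.0927 -0.0037 -0.0024] F [0.02 0.34 0.99] w 0.0005
plate z 0.05249118953954292 grey [ 44.  61.  79. 148.]
px [422. 105.] ctr [ 0.5944 -0.0816] rect [ 6.2 52.5] yaw -79.71 profile [nan, 2.23, 1.07, 0.92, 1.62, 1.54, nan] ztop 0.0531
px [295. 189.] ctr [ 0.5258 -0.0086] rect [81.7 10.8] yaw 10.51 profile [-0.29, -0.03, 0.32, 0.59, 0.29, -0.16, -0.27] ztop 0.0622
px [396. 192.] ctr [ 0.5372 -0.0773] rect [77.1 11.4] yaw 9.21 profile [0.4, 0.09, -0.02, -0.02, 0.0, 0.13, 0.26] ztop 0.0622
px [197. 192.] ctr [0.5115 0.0571] rect [75.2 10. ] yaw 9.57 profile [0.33, 0.07, -0.07, 0.04, 0.08, -0.02, nan] ztop 0.0622
  return _methods._mean(a, axis=axis, dtype=dtype,
  ret = ret.dtype.type(ret / rcount)
```

View pics/w1.png

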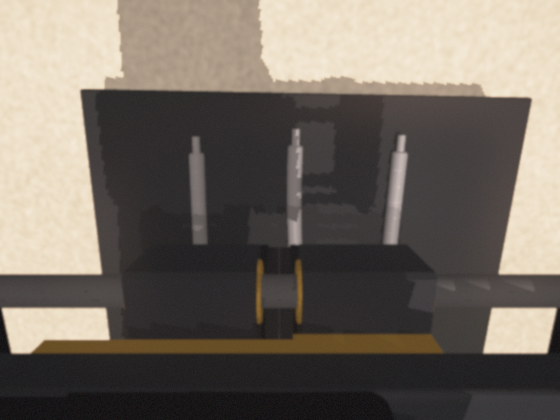

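The wrist picture shows the plate with the three arbors at (197,192), (295,189) and (396,192), the gripper covering their near ends. Positions agree with the top camera to about 0.5 mm. The plate top is at about z = 0.0525–0.053.

I will roll toward -y (tool +y), right arbor first.

```bash
cat > go.py <<'E'
from h import *
import sys
from scipy.spatial.transform import Rotation as R
x,y,z,yaw=map(float,sys.argv[1:5])
s=read_state(); r=R.from_quat(s["eef_rot"]); a=np.radians(yaw)
T=R.from_matrix(np.array([[np.cos(a),np.sin(a),0],[np.sin(a),-np.cos(a),0],[0,0,-1]]))
print("t",round(s["time"],2),"pos",np.round(s["ee_pos"],4),"F",np.round(s["ft_force"],2),"joints",np.round(s["joint_positions"],2))
print("shift in tool",np.round(r.inv().apply(np.array([x,y,z])-s["ee_pos"]),4),"after-turn frame",np.round(T.inv().apply(np.array([x,y,z])-s["ee_pos"]),4),"turn deg",np.round(np.degrees((r.inv()*T).as_rotvec()),2))
E
python3 go.py 0.508 -0.0737 0.0855 9.3
```

```text
t 2.15 pos [ 0.5017 -0.0021  0.156 ] F [0.38 0.47 0.08] joints [ 0.52  0.19 -0.66  1.85  0.12  1.15 -1.57]
shift in tool [-0.0066  0.0719  0.0701] after-turn frame [-0.0054  0.0716  0.0705] turn deg [-0.3   0.4   1.32]
```

Emit:
send_rows(steps=[[-0.3,0.4,1.3,0,0,0,1],[0,0,0,-0.0014,0.018,0,1],[0,0,0,-0.0014,0.018,0,1],[0,0,0,-0.0013,0.018,0,1],[0,0,0,-0.0013,0.0176,0.01,1],[0,0,0,0,0,0.015,1],[0,0,0,0,0,0.015,1],[0,0,0,0,0,0.015,1],[0,0,0,0,0,0.01,1],[0,0,0,0,0,0,1]])

```text
time: 3.15
ee_pos: [0.5075, -0.0808, 0.0868]
eef_rot: [0.997, 0.076, 0.002, 0.002]
ft_force: [0.0, -0.1, -0.1]
width: 0.0004
```

```bash
python3 go.py 0.508 -0.0737 0.0825 9.3
```

```text
t 3.15 pos [ 0.5075 -0.0808  0.0868] F [ 0.01 -0.11 -0.11] joints [ 0.59  0.29 -0.59  1.9   0.19  1.   -1.5 ]
shift in tool [ 0.0016 -0.0069  0.0042] after-turn frame [ 0.0017 -0.0069  0.0043] turn deg [ 0.22 -0.18 -0.57]
```

Emit:
send_rows(steps=[[0.2,-0.2,-0.6,0.0016,-0.003,0,1],[0,0,0,0,-0.002,0.001,1],[0,0,0,0,-0.002,0.001,1],[0,0,0,0,0,0.001,1],[0,0,0,0,0,0.001,1],[0,0,0,0,0,0,1],[0,0,0,0,0,0.0005,1],[0,0,0,0,0,0.0005,1],[0,0,0,0,0,0,1],[0,0,0,0,0,0,1]])

```text
time: 4.15
ee_pos: [0.5094, -0.073, 0.0835]
eef_rot: [0.997, 0.082, 0.001, 0.001]
ft_force: [0.4, 0.3, 0.3]
width: 0.0005
```

```bash
python3 go.py 0.508 -0.0737 0.0805 9.3; python3 - <<'E'
from h import *
im,d=camera("wrist");cv2.imwrite("pics/w2.png",im)
im,d=camera("scene");cv2.imwrite("pics/s2.png",cv2.resize(im[120:260,230:430],None,fx=4,fy=4,interpolation=cv2.INTER_CUBIC))
E
```

```text
t 4.15 pos [ 0.5094 -0.073   0.0835] F [0.43 0.25 0.29] joints [ 0.58  0.3  -0.59  1.9   0.2   1.   -1.51]
shift in tool [-0.0015  0.0004  0.003 ] after-turn frame [-0.0015  0.0004  0.003 ] turn deg [ 0.09 -0.16  0.09]
```

View pics/w2.png

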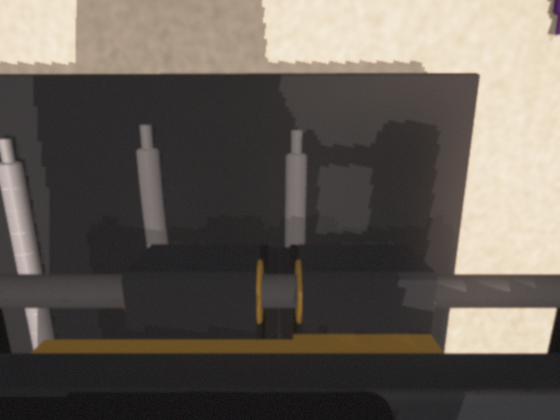

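View pics/s2.png

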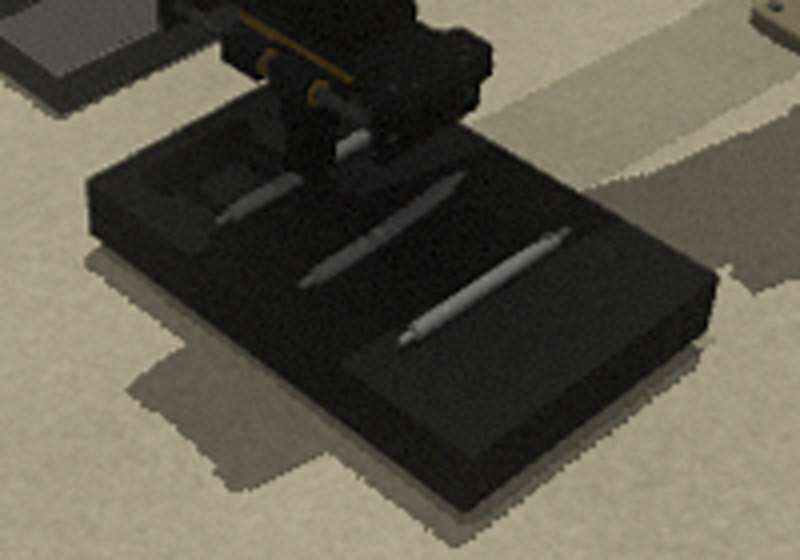

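```bash
python3 - <<'E'
from h import *
from scipy.spatial.transform import Rotation as R
s=read_state();p=camera_params("wrist");im,d=camera("wrist")
P=cloud(p,d); r=R.from_quat(s["eef_rot"])
Q=r.inv().apply((P-s["ee_pos"]).reshape(-1,3)).reshape(P.shape)
# points of finger region per tool z slices
for z0 in np.arange(-0.06,0.018,0.006):
    m=(Q[...,2]>z0)&(Q[...,2]<z0+.006)&(abs(Q[...,0])<.03)&(d>0)&(abs(Q[...,1])<.05)
    if m.sum()>3:
        yy=Q[...,1][m];xx=Q[...,0][m]
        print(round(z0,3),m.sum(),"y",np.round(np.percentile(yy,[2,98]),4),"x",np.round(np.percentile(xx,[2,98]),4))
for v in (225,235,245,255,265,275): print(v,[tuple(np.round(Q[v,u]*1000).astype(int)) for u in (240,256,262,270,280,290,298,310)])
cv2.imwrite("pics/w3.png",cv2.resize(cv2.convertScaleAbs(im[120:340,180:400],alpha=2.5),None,fx=2.6,fy=2.6))
E
```

```text
-0.06 44 y [-0.0048  0.0053] x [0.0083 0.016 ]
-0.054 44 y [-0.0048  0.0053] x [0.0048 0.0125]
-0.048 40 y [-0.0047  0.0053] x [0.0006 0.0115]
-0.042 36 y [-0.0047  0.0053] x [-0.0038  0.0097]
-0.036 843 y [-0.0047  0.0053] x [-0.0073  0.0047]
-0.018 41 y [-0.0059  0.0064] x [0.0096 0.0118]
-0.012 198 y [-0.006   0.0065] x [0.0086 0.0115]
-0.006 178 y [-0.007   0.0077] x [0.0093 0.0116]
-0.0 181 y [-0.0078  0.0082] x [0.0094 0.0116]
0.006 166 y [-0.0082  0.0087] x [0.0093 0.0116]
0.012 188 y [-0.008   0.0086] x [-0.0003  0.0115]
225 [(np.int64(17), np.int64(-19), np.int64(31)), (np.int64(17), np.int64(-11), np.int64(31)), (np.int64(17), np.int64(-8), np.int64(31)), (np.int64(17), np.int64(-4), np.int64(31)), (np.int64(17), np.int64(1), np.int64(30)), (np.int64(20), np.int64(6), np.int64(21)), (np.int64(20), np.int64(10), np.int64(21)), (np.int64(17), np.int64(16), np.int64(32))]
235 [(np.int64(12), np.int64(-20), np.int64(31)), (np.int64(12), np.int64(-11), np.int64(31)), (np.int64(12), np.int64(-8), np.int64(31)), (np.int64(11), np.int64(-4), np.int64(32)), (np.int64(12), np.int64(1
[... 874 characters left out ...]
), np.int64(-8), np.int64(-72)), (np.int64(38), np.int64(-5), np.int64(-71)), (np.int64(34), np.int64(-4), np.int64(-63)), (np.int64(9), np.int64(-3), np.int64(-3)), (np.int64(10), np.int64(1), np.int64(-4)), (np.int64(10), np.int64(5), np.int64(-4)), (np.int64(37), np.int64(5), np.int64(-68)), (np.int64(38), np.int64(7), np.int64(-73))]
275 [(np.int64(37), np.int64(-8), np.int64(-76)), (np.int64(36), np.int64(-5), np.int64(-72)), (np.int64(33), np.int64(-4), np.int64(-66)), (np.int64(33), np.int64(-2), np.int64(-66)), (np.int64(33), np.int64(1), np.int64(-65)), (np.int64(33), np.int64(3), np.int64(-67)), (np.int64(35), np.int64(5), np.int64(-71)), (np.int64(37), np.int64(7), np.int64(-76))]
```

View pics/w3.png

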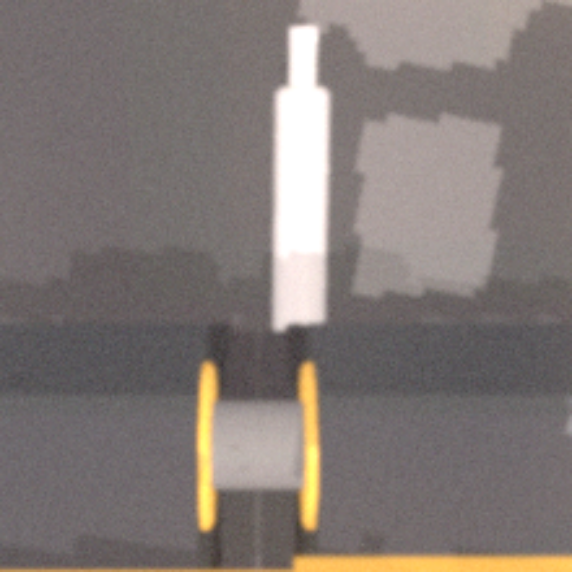

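```bash
python3 - <<'E'
from h import *
from scipy.spatial.transform import Rotation as R
s=read_state();p=camera_params("wrist");im,d=camera("wrist")
P=cloud(p,d); r=R.from_quat(s["eef_rot"])
Q=r.inv().apply((P-s["ee_pos"]).reshape(-1,3)).reshape(P.shape)*1000
for u in range(254,306,2):
    out=[]
    for v in range(238,262,2):
        q=Q[v,u]; out.append("%d/%d/%d"%tuple(np.round(q)) if abs(q[0])<60 else "-")
    print(u,out)
E
```

```text
254 ['10/-13/32', '9/-12/31', '7/-13/32', '7/-12/30', '38/-6/-58', '38/-6/-60', '38/-6/-62', '38/-6/-64', '37/-6/-63', '38/-5/-66', '38/-5/-67', '37/-5/-67']
256 ['10/-11/31', '8/-11/32', '7/-11/32', '6/-12/32', '38/-5/-60', '38/-5/-61', '38/-5/-62', '38/-5/-63', '38/-5/-64', '38/-5/-67', '38/-5/-68', '38/-5/-68']
258 ['10/-10/31', '9/-10/31', '8/-10/31', '7/-10/31', '38/-5/-58', '38/-5/-61', '38/-5/-62', '37/-5/-62', '37/-5/-63', '37/-5/-65', '36/-5/-63', '37/-5/-65']
260 ['9/-9/32', '9/-9/31', '8/-9/31', '7/-9/30', '11/-9/15', '12/-8/11', '11/-8/10', '11/-8/7', '11/-8/5', '11/-8/2', '11/-8/1', '36/-4/-65']
262 ['10/-8/30', '9/-8/31', '8/-8/30', '6/-8/31', '11/-8/15', '12/-7/11', '11/-7/10', '11/-7/6', '12/-7/3', '11/-7/2', '11/-7/-1', '11/-7/-2']
264 ['10/-7/32', '9/-7/31', '8/-7/31', '7/-7/31', '12/-7/13', '11/-7/12', '11/-6/10', '11/-6/6', '11/-6/4', '11/-6/2', '12/-6/-1', '12/-6/-4']
266 ['10/-6/31', '9/-6/30', '8/-6/30', '6/-6/32', '11/-6/15', '11/-6/13', '12/-5/8', '11/-5/7', '11/-5/5', '11/-5/2', '11/-5/-1', '12/-5/-3']
268 ['10/-5/31', '9/-5/31', '8/-5/31', '6/-5/32', '5/-5/
[... 1832 characters left out ...]
11/9/20', '10/9/22', '11/9/15', '11/8/13', '11/8/10', '11/8/7', '11/8/4', '11/8/2', '12/8/-1', '11/8/-3']
298 ['13/10/20', '12/10/22', '11/10/21', '10/10/21', '37/5/-57', '37/5/-59', '36/5/-58', '36/5/-59', '36/5/-59', '35/5/-60', '35/5/-60', '37/5/-65']
300 ['13/11/21', '12/11/22', '11/11/22', '10/11/22', '38/6/-58', '38/6/-60', '38/6/-63', '38/5/-64', '38/5/-65', '38/5/-65', '37/5/-66', '37/5/-67']
302 ['13/12/23', '12/12/22', '11/12/22', '10/12/22', '38/6/-59', '38/6/-61', '38/6/-62', '38/6/-63', '38/6/-65', '38/6/-66', '38/6/-67', '37/6/-67']
304 ['12/13/25', '11/13/25', '10/13/25', '8/13/26', '38/7/-60', '37/7/-59', '38/7/-61', '38/6/-63', '38/6/-65', '38/6/-65', '38/6/-67', '38/6/-69']
```

The fingertips are flat to about ±8 mm along the jaw direction, so I will use short strokes centred on that. Now descend gently to contact.

Emit:
send_rows(steps=[[0,0,0,-0.0007,0.001,0.0005,1],[0,0,0,-0.0007,0.001,0.0005,1],[0,0,0,0,0,0.0005,1],[0,0,0,0,0,0.0005,1],[0,0,0,0,0,0.0005,1],[0,0,0,0,0,0.0004,1],[0,0,0,0,0,0.0003,1],[0,0,0,0,0,0.0003,1],[0,0,0,0,0,0.0003,1],[0,0,0,0,0,0.0003,1]])

```text
time: 5.35
ee_pos: [0.5084, -0.0755, 0.0798]
eef_rot: [0.997, 0.082, 0.001, 0.001]
ft_force: [-2.5, 0.7, 5.9]
width: 0.0009
```

```bash
python3 go.py 0.5092 -0.0755 0.0795 9.3
```

```text
t 5.35 pos [ 0.5084 -0.0755  0.0798] F [-2.5   0.73  5.88] joints [ 0.58  0.3  -0.59  1.91  0.2   0.99 -1.5 ]
shift in tool [0.0008 0.0001 0.0003] after-turn frame [0.0008 0.0001 0.0003] turn deg [ 0.11 -0.15  0.09]
```

Contact at TCP z = 0.0798 with about 6 N. Rolling in quarter-turn calls.

Emit:
send_rows(steps=[[0,0,0,0,0.0016,0.0003,1],[0,0,0,0,0.0016,0.0003,1],[0,0,0,0,0.0016,0.0003,1],[0,0,0,0,0.0016,0.0003,1],[0,0,0,0,0.0016,0.0003,1],[0,0,0,0,0.0016,0.0003,1],[0,0,0,0,0.0016,0.0003,1],[0,0,0,0,0.0016,0.0003,1],[0,0,0,0,0.0016,0.0003,1],[0,0,0,0,0.0016,0.0003,1]])

```text
time: 6.35
ee_pos: [0.5111, -0.0918, 0.08]
eef_rot: [0.997, 0.082, 0.001, 0.002]
ft_force: [-2.3, 0.0, 5.9]
width: 0.0004
```

```bash
python3 go.py 0.5092 -0.0755 0.0795 9.3; python3 - <<'E'
from h import *
im,d=camera("wrist");cv2.imwrite("pics/w4.png",im)
E
```

```text
t 6.35 pos [ 0.5111 -0.0918  0.08  ] F [-2.27  0.05  5.88] joints [ 0.6   0.31 -0.58  1.89  0.2   0.99 -1.48]
shift in tool [ 0.0008 -0.0164  0.0004] after-turn frame [ 0.0008 -0.0164  0.0005] turn deg [ 0.24 -0.1   0.11]
```

View pics/w4.png

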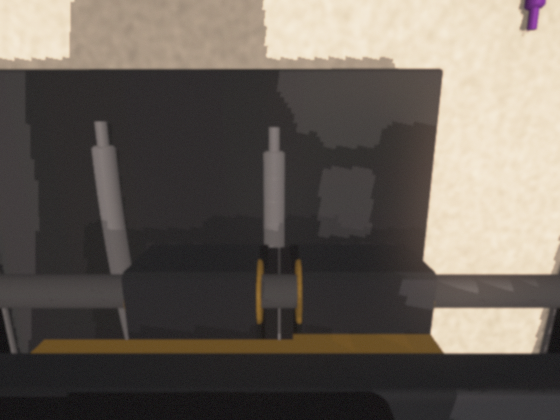

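Emit:
send_rows(steps=[[0,0,0,0,0.0016,0.0003,1],[0,0,0,0,0.0016,0.0003,1],[0,0,0,0,0.0016,0.0003,1],[0,0,0,0,0.0016,0.0003,1],[0,0,0,0,0.0016,0.0003,1],[0,0,0,0,0.0008,0,1],[0,0,0,0.0005,0,-0.0025,1],[0,0,0,0,-0.005,-0.001,1],[0,0,0,0,-0.005,0,1],[0,0,0,0,0,0,1]])

```text
time: 7.4
ee_pos: [0.5115, -0.0903, 0.0826]
eef_rot: [0.997, 0.082, 0.001, 0.002]
ft_force: [-0.9, -0.2, -0.6]
width: 0.0006
```

```bash
cat > rel.py <<'E'
from h import *
import sys
from scipy.spatial.transform import Rotation as R
s=read_state();p=camera_params("wrist");im,d=camera("wrist");cv2.imwrite(f"pics/w{sys.argv[1]}.png",im)
P=cloud(p,d); r=R.from_quat(s["eef_rot"]);Q=r.inv().apply((P-s["ee_pos"]).reshape(-1,3)).reshape(P.shape)
zp=float(sys.argv[2]) if len(sys.argv)>2 else 0.0525
m=((P[...,2]>zp+.006)&(P[...,2]<zp+.016)&(Q[...,0]>.013)&(Q[...,0]<.045)&(abs(Q[...,1])<.13)).astype(np.uint8)
m[243:]=0
n,l,st,c=cv2.connectedComponentsWithStats(m)
print("t",round(s["time"],2),"pos",np.round(s["ee_pos"],4),"F",np.round(s["ft_force"],1))
for k in range(1,n):
    if st[k,4]<60: continue
    q=Q[l==k]; a,b=np.polyfit(q[:,0],q[:,1],1)
    print("arbor at tool y (x=0): %.1f mm, slope %.1f deg, x range %.0f..%.0f, ztop %.4f"%(b*1e3,np.degrees(np.arctan(a)),*(np.percentile(q[:,0],[1,99])*1e3),np.percentile(P[l==k][:,2],80)))
T=np.array([0,0,1.]);z=r.apply(T);print("tool z",np.round(z,4),"yaw",round(float(np.degrees(np.arctan2(r.apply([1,0,0])[1],r.apply([1,0,0])[0]))),2))
E
python3 rel.py 5
```

```text
t 7.4 pos [ 0.5115 -0.0903  0.0826] F [-0.9 -0.2 -0.6]
arbor at tool y (x=0): -77.3 mm, slope -1.3 deg, x range 14..45, ztop 0.0625
arbor at tool y (x=0): 4.0 mm, slope 0.1 deg, x range 13..45, ztop 0.0624
tool z [ 0.0026 -0.0039 -1.    ] yaw 9.4
```

Emit:
send_rows(steps=[[0,0,0,0.0005,-0.0025,0,1],[0,0,0,0,0,0.001,1],[0,0,0,0,0,0.0008,1],[0,0,0,0,0,0.0006,1],[0,0,0,0,0,0.0004,1],[0,0,0,0,0,0.0003,1],[0,0,0,0,0.0016,0.0003,1],[0,0,0,0,0.0016,0.0003,1],[0,0,0,0,0.0016,0.0003,1],[0,0,0,0,0.0016,0.0003,1]])

```text
time: 8.45
ee_pos: [0.5128, -0.0947, 0.08]
eef_rot: [0.997, 0.082, 0.001, 0.003]
ft_force: [-1.5, 0.5, 4.7]
width: 0.0003
```

Emit:
send_rows(steps=[[0,0,0,0,0.0018,0.0003,1],[0,0,0,0,0.0018,0.0003,1],[0,0,0,0,0.0018,0.0003,1],[0,0,0,0,0.0018,0.0003,1],[0,0,0,0,0.0018,0.0003,1],[0,0,0,0,0.0018,0.0003,1],[0,0,0,0,0.0018,0.0003,1],[0,0,0,0,0.0018,0.0003,1],[0,0,0,0,0.0018,0.0003,1],[0,0,0,0,0.0018,0.0003,1]])

```text
time: 9.45
ee_pos: [0.5163, -0.1149, 0.0795]
eef_rot: [0.997, 0.081, 0.001, 0.004]
ft_force: [-1.8, -0.3, 3.6]
width: 0.0002
```

```bash
python3 rel.py 6
```

```text
t 9.45 pos [ 0.5163 -0.1149  0.0795] F [-1.8 -0.3  3.6]
arbor at tool y (x=0): -102.0 mm, slope -1.3 deg, x range 13..45, ztop 0.0624
arbor at tool y (x=0): -7.0 mm, slope 0.1 deg, x range 13..45, ztop 0.0624
tool z [ 0.0029 -0.0077 -1.    ] yaw 9.29
```

Arbor R (right) has kept its height at 8, 17 and 27 mm of travel, so it looks straight. A last short stroke completes the turn, with the small tilt corrected first.

```bash
python3 go.py 0.514 -0.1012 0.0835 9.4
```

```text
t 9.5 pos [ 0.5163 -0.1152  0.0795] F [-0.26 -0.91  2.32] joints [ 0.62  0.33 -0.56  1.87  0.21  1.   -1.44]
shift in tool [ 0.     -0.0142 -0.0041] after-turn frame [ 0.     -0.0142 -0.004 ] turn deg [ 0.47 -0.09 -0.13]
```

Emit:
send_rows(steps=[[0,0,0,0,0,-0.003,1],[0.5,-0.1,0,0,-0.004,-0.001,1],[0,0,0,0,-0.004,0,1],[0,0,0,0,-0.003,0,1],[0,0,0,0,-0.001,0.0005,1],[0,0,0,0,0,0.0008,1],[0,0,0,0,0,0.0006,1],[0,0,0,0,0,0.0006,1],[0,0,0,0,0,0.0004,1],[0,0,0,0,0,0.0003,1]])

```text
time: 10.5
ee_pos: [0.5138, -0.1016, 0.0796]
eef_rot: [0.997, 0.081, -0.001, -0.001]
ft_force: [-2.3, -0.1, 4.4]
width: 0.0005
```

```bash
python3 rel.py 7
```

```text
t 10.5 pos [ 0.5138 -0.1016  0.0796] F [-2.3 -0.1  4.4]
arbor at tool y (x=0): -88.7 mm, slope -1.0 deg, x range 13..45, ztop 0.0624
arbor at tool y (x=0): 6.6 mm, slope 0.1 deg, x range 13..45, ztop 0.0625
tool z [-0.0013  0.002  -1.    ] yaw 9.32
```

Emit:
send_rows(steps=[[0,0,0,0,0.0018,0.0003,1],[0,0,0,0,0.0018,0.0003,1],[0,0,0,0,0.0018,0.0003,1],[0,0,0,0,0.0018,0.0003,1],[0,0,0,0,0.0018,0.0003,1],[0,0,0,0,0.0018,0.0003,1],[0,0,0,0,0.0018,0.0003,1],[0,0,0,0,0.0016,0.0003,1],[0,0,0,0,0.0008,0.0001,1],[0,0,0,0,0,-0.001,1]])

```text
time: 11.55
ee_pos: [0.5165, -0.1187, 0.0809]
eef_rot: [0.997, 0.081, -0.001, 0.0]
ft_force: [0.3, -0.1, -0.8]
width: 0.0004
```

```bash
python3 rel.py 8; python3 go.py 0.4985 -0.0066 0.0840 11.0
```

```text
t 11.55 pos [ 0.5165 -0.1187  0.0809] F [ 0.3 -0.1 -0.8]
arbor at tool y (x=0): -1.7 mm, slope -0.3 deg, x range 13..45, ztop 0.0625
arbor at tool y (x=0): -105.8 mm, slope -1.3 deg, x range 13..45, ztop 0.0624
tool z [-1.3e-03 -4.0e-04 -1.0e+00] yaw 9.24
t 11.6 pos [ 0.5166 -0.1186  0.0811] F [-0.99  0.23  0.26] joints [ 0.63  0.33 -0.56  1.86  0.21  1.01 -1.43]
shift in tool [ 1.000e-04 -1.135e-01 -3.000e-03] after-turn frame [ 0.0036 -0.1134 -0.0029] turn deg [ 0.01  0.07 -1.75]
```

Arbor R has rolled about 36 mm, more than a full turn, at constant height, so it is straight and stays. On to the middle arbor.

Emit:
send_rows(steps=[[0,0,0,0,0,-0.006,1],[0,0,-1.5,0,-0.012,-0.006,1],[0,0,-1.5,0,-0.02,0,1],[0,0,0,0.002,-0.022,0,1],[0,0,0,0.002,-0.02,0,1],[0,0,0,0.002,-0.014,0,1],[0,0,0,0,-0.01,0,1],[0,0,0,0,-0.005,0,1],[0,0,0,0,0,0,1],[0,0,0,0,0,0,1]])

```text
time: 12.6
ee_pos: [0.4981, -0.0031, 0.0947]
eef_rot: [0.993, 0.116, -0.0, -0.0]
ft_force: [0.4, 0.6, -0.6]
width: 0.0004
```

```bash
python3 rel.py 9; python3 go.py 0.4986 -0.0075 0.0835 12.3
```

```text
t 12.6 pos [ 0.4981 -0.0031  0.0947] F [ 0.4  0.6 -0.6]
arbor at tool y (x=0): -56.6 mm, slope 3.7 deg, x range 13..45, ztop 0.0624
arbor at tool y (x=0): 9.4 mm, slope 2.9 deg, x range 13..45, ztop 0.0625
arbor at tool y (x=0): 113.9 mm, slope 4.1 deg, x range 13..45, ztop 0.0625
tool z [-2.e-04  3.e-04 -1.e+00] yaw 13.27
t 12.65 pos [ 0.4981 -0.0033  0.0946] F [ 0.24 -0.87 -0.54] joints [ 0.5   0.26 -0.65  1.93  0.18  1.01 -1.57]
shift in tool [-0.0005  0.0042  0.0111] after-turn frame [-0.0004  0.0043  0.0111] turn deg [-0.02  0.01  0.95]
```

Emit:
send_rows(steps=[[0,0,1.0,0,0.002,0.002,1],[0,0,0,0,0.002,0.002,1],[0,0,0,0,0,0.002,1],[0,0,0,0,0,0.002,1],[0,0,0,0,0,0.0015,1],[0,0,0,0,0,0.001,1],[0,0,0,0,0,0.0005,1],[0,0,0,0,0,0.0005,1],[0,0,0,0,0,0.0005,1],[0,0,0,0,0,0.0005,1]])

```text
time: 13.65
ee_pos: [0.4992, -0.0098, 0.0806]
eef_rot: [0.995, 0.104, -0.0, -0.0]
ft_force: [0.1, -0.5, 1.0]
width: 0.0006
```

```bash
python3 rel.py 10;python3 go.py 0.4986 -0.0075 0.0805 12.3
```

```text
t 13.65 pos [ 0.4992 -0.0098  0.0806] F [ 0.1 -0.5  1. ]
arbor at tool y (x=0): -62.8 mm, slope 2.0 deg, x range 13..45, ztop 0.0625
arbor at tool y (x=0): 2.9 mm, slope 1.3 deg, x range 13..45, ztop 0.0624
arbor at tool y (x=0): 106.9 mm, slope 2.8 deg, x range 13..45, ztop 0.0625
tool z [-8.e-04  3.e-04 -1.e+00] yaw 11.95
t 13.7 pos [ 0.4992 -0.0098  0.0805] F [-0.    0.73  0.38] joints [ 0.5   0.28 -0.64  1.94  0.2   0.99 -1.59]
shift in tool [-0.0001 -0.0024  0.    ] after-turn frame [-0.0001 -0.0024  0.    ] turn deg [-0.03  0.05 -0.35]
```

Emit:
send_rows(steps=[[0,0,0,0,-0.0012,0,1],[0,0,0,0,-0.001,0,1],[0,0,0,0,0,0.0003,1],[0,0,0,0,0,0.0003,1],[0,0,0,0,0,0.0003,1],[0,0,0,0,0,0.0003,1],[0,0,0,0,0,0.0003,1],[0,0,0,0,0,0.0003,1],[0,0,0,0,0,0.0003,1],[0,0,0,0,0,0.0003,1]])

```text
time: 14.7
ee_pos: [0.4988, -0.0073, 0.0798]
eef_rot: [0.995, 0.104, -0.0, 0.0]
ft_force: [-2.4, 0.2, 5.7]
width: 0.0004
```

Emit:
send_rows(steps=[[0,0,0,0,0.0013,0.0002,1],[0,0,0,0,0.0013,0.0002,1],[0,0,0,0,0.0013,0.0002,1],[0,0,0,0,0.0013,0.0002,1],[0,0,0,0,0.0013,0.0002,1],[0,0,0,0,0.0013,0.0002,1],[0,0,0,0,0.0013,0.0002,1],[0,0,0,0,0.0013,0.0002,1],[0,0,0,0,0.0013,0.0002,1],[0,0,0,0,0.0013,0.0002,1]])

```text
time: 15.7
ee_pos: [0.5014, -0.0185, 0.0811]
eef_rot: [0.994, 0.105, -0.001, 0.0]
ft_force: [-2.1, 0.3, 5.1]
width: 0.0005
```

```bash
python3 rel.py 11;python3 go.py 0.4986 -0.0075 0.0805 12.3
```

```text
t 15.7 pos [ 0.5014 -0.0185  0.0811] F [-2.1  0.3  5.1]
arbor at tool y (x=0): -71.8 mm, slope 2.3 deg, x range 13..45, ztop 0.0625
arbor at tool y (x=0): 0.3 mm, slope 0.4 deg, x range 13..45, ztop 0.0630
arbor at tool y (x=0): 98.1 mm, slope 2.8 deg, x range 13..45, ztop 0.0625
tool z [-1.7e-03 -9.0e-04 -1.0e+00] yaw 12.03
t 15.75 pos [ 0.5014 -0.0187  0.0811] F [-1.86  0.44  4.65] joints [ 0.51  0.28 -0.63  1.93  0.2   0.99 -1.57]
shift in tool [-0.0004 -0.0116  0.0006] after-turn frame [-0.0004 -0.0116  0.0006] turn deg [ 0.04  0.11 -0.28]
```

M's middle rose 1.3 mm within the first fifth of a turn, so it is bent. I will complete its turn as the task asks.

Emit:
send_rows(steps=[[0,0,0,0,0.0015,0.0002,1],[0,0,0,0,0.0015,0.0002,1],[0,0,0,0,0.0015,0.0002,1],[0,0,0,0,0.0015,0.0002,1],[0,0,0,0,0.0015,0.0002,1],[0,0,0,0,0.0015,0.0002,1],[0,0,0,0,0.0015,0.0002,1],[0,0,0,0,0.0015,0.0002,1],[0,0,0,0,0.0008,0.0001,1],[0,0,0,0,0,0.0001,1]])

```text
time: 16.75
ee_pos: [0.5047, -0.0326, 0.0807]
eef_rot: [0.995, 0.104, -0.001, 0.001]
ft_force: [-0.8, -0.1, 4.5]
width: 0.0003
```

```bash
python3 rel.py 12;python3 go.py 0.4986 -0.0075 0.0805 12.3
```

```text
t 16.75 pos [ 0.5047 -0.0326  0.0807] F [-0.8 -0.1  4.5]
arbor at tool y (x=0): -86.2 mm, slope 2.3 deg, x range 13..45, ztop 0.0624
arbor at tool y (x=0): -5.3 mm, slope -2.2 deg, x range 13..45, ztop 0.0629
arbor at tool y (x=0): 83.7 mm, slope 2.7 deg, x range 13..45, ztop 0.0625
tool z [-0.001  -0.0023 -1.    ] yaw 11.98
t 16.8 pos [ 0.5047 -0.0326  0.0807] F [-0.94 -2.09  4.05] joints [ 0.53  0.29 -0.62  1.92  0.2   0.99 -1.55]
shift in tool [-0.0008 -0.0258  0.0001] after-turn frame [-0.0006 -0.0259  0.0002] turn deg [ 0.12  0.08 -0.31]
```

Emit:
send_rows(steps=[[0,0,0,0,0,-0.003,1],[0,0,0,0,-0.004,-0.001,1],[0,0,0,0,-0.004,0,1],[0,0,0,0,-0.002,0,1],[0,0,0,0,0,0,1],[0,0,0,0,0,0.0008,1],[0,0,0,0,0,0.0006,1],[0,0,0,0,0,0.0005,1],[0,0,0,0,0,0.0004,1],[0,0,0,0,0,0.0003,1]])

```text
time: 17.8
ee_pos: [0.5019, -0.0211, 0.0812]
eef_rot: [0.994, 0.105, -0.001, 0.001]
ft_force: [-0.1, 0.2, -0.1]
width: 0.0004
```

```bash
python3 rel.py 13;python3 go.py 0.4986 -0.0075 0.0805 12.3
```

```text
t 17.8 pos [ 0.5019 -0.0211  0.0812] F [-0.1  0.2 -0.1]
arbor at tool y (x=0): -74.6 mm, slope 2.6 deg, x range 13..45, ztop 0.0624
arbor at tool y (x=0): 10.4 mm, slope -2.5 deg, x range 13..45, ztop 0.0625
arbor at tool y (x=0): 95.4 mm, slope 2.7 deg, x range 13..45, ztop 0.0625
tool z [-0.0018 -0.0014 -1.    ] yaw 12.04
t 17.85 pos [ 0.5019 -0.0212  0.0812] F [-0.91  0.14 -0.23] joints [ 0.52  0.29 -0.63  1.93  0.2   0.99 -1.57]
shift in tool [-0.0003 -0.0141  0.0007] after-turn frame [-0.0003 -0.0141  0.0007] turn deg [ 0.06  0.12 -0.26]
```

Emit:
send_rows(steps=[[0,0,0,0,0.002,0,1],[0,0,0,0,0.0015,0,1],[0,0,0,0,0,0.0004,1],[0,0,0,0,0,0.0004,1],[0,0,0,0,0,0.0003,1],[0,0,0,0,0,0.0003,1],[0,0,0,0,0,0.0003,1],[0,0,0,0,0,0.0003,1],[0,0,0,0,0.001,0.0003,1],[0,0,0,0,0.0013,0.0003,1]])

```text
time: 18.85
ee_pos: [0.5034, -0.0272, 0.0799]
eef_rot: [0.994, 0.105, -0.001, 0.001]
ft_force: [-2.9, 1.1, 6.9]
width: 0.0006
```

Emit:
send_rows(steps=[[0,0,0,0,0.0017,0.0002,1],[0,0,0,0,0.0017,0.0002,1],[0,0,0,0,0.0017,0.0002,1],[0,0,0,0,0.0017,0.0002,1],[0,0,0,0,0.0017,0.0002,1],[0,0,0,0,0.0017,0.0002,1],[0,0,0,0,0.0017,0.0002,1],[0,0,0,0,0.0017,0.0002,1],[0,0,0,0,0.0017,0.0002,1],[0,0,0,0,0.0017,0.0002,1]])

```text
time: 19.85
ee_pos: [0.5074, -0.0447, 0.0799]
eef_rot: [0.994, 0.105, -0.001, 0.002]
ft_force: [-1.8, 0.4, 6.4]
width: 0.0004
```

```bash
python3 rel.py 14;python3 go.py 0.4986 -0.0075 0.0805 12.3
```

```text
t 19.85 pos [ 0.5074 -0.0447  0.0799] F [-1.8  0.4  6.4]
arbor at tool y (x=0): -98.4 mm, slope 2.4 deg, x range 13..45, ztop 0.0624
arbor at tool y (x=0): -4.2 mm, slope 0.0 deg, x range 13..45, ztop 0.0628
arbor at tool y (x=0): 71.4 mm, slope 3.0 deg, x range 13..45, ztop 0.0624
tool z [-0.0014 -0.0036 -1.    ] yaw 12.06
t 19.9 pos [ 0.5075 -0.045   0.0799] F [-1.71 -0.06  6.26] joints [ 0.54  0.3  -0.61  1.91  0.21  0.99 -1.53]
shift in tool [-0.0009 -0.0386 -0.0007] after-turn frame [-0.0007 -0.0386 -0.0006] turn deg [ 0.19  0.12 -0.26]
```

Emit:
send_rows(steps=[[0,0,0,0,0.0017,0.0002,1],[0,0,0,0,0.0017,0.0002,1],[0,0,0,0,0.0017,0.0002,1],[0,0,0,0,0,-0.003,1],[0,0,0,0,0,-0.01,1],[0,0,0,0,0,-0.015,1],[0,0,0,0,0,-0.015,0.2],[0,0,0,0,0,0,0.2],[0,0,0,0,0,0,0.2],[0,0,0,0,0,0,0.2]])

```text
time: 20.9
ee_pos: [0.5092, -0.05, 0.1267]
eef_rot: [0.994, 0.105, 0.0, 0.002]
ft_force: [0.2, -0.9, 0.1]
width: 0.0248
```

```bash
python3 - <<'E'
from h import *
im,d=camera("top");cv2.imwrite("pics/top1.png",cv2.resize(im[200:360,190:480],None,fx=2.7,fy=2.7,interpolation=cv2.INTER_CUBIC))
im,d=camera("scene");cv2.imwrite("pics/s3.png",cv2.resize(im[110:260,210:430],None,fx=3.6,fy=3.6,interpolation=cv2.INTER_CUBIC))
E
python3 rel.py 15;python3 go.py 0.4986 -0.0075 0.0805 12.3
```

```text
t 21.0 pos [ 0.509  -0.05    0.1263] F [-0.1 -0.2 -0.2]
arbor at tool y (x=0): -104.2 mm, slope 2.4 deg, x range 13..45, ztop 0.0623
arbor at tool y (x=0): -4.5 mm, slope 0.9 deg, x range 13..45, ztop 0.0624
arbor at tool y (x=0): 66.0 mm, slope 3.0 deg, x range 13..45, ztop 0.0625
tool z [-2.0e-04 -3.4e-03 -1.0e+00] yaw 12.07
t 21.05 pos [ 0.5089 -0.0499  0.1262] F [ 0.31 -0.66  1.32] joints [ 0.57  0.24 -0.62  1.87  0.16  1.08 -1.48]
shift in tool [-0.0012 -0.0438  0.0455] after-turn frame [-0.001  -0.0437  0.0457] turn deg [ 0.18  0.06 -0.23]
```

View pics/s3.png

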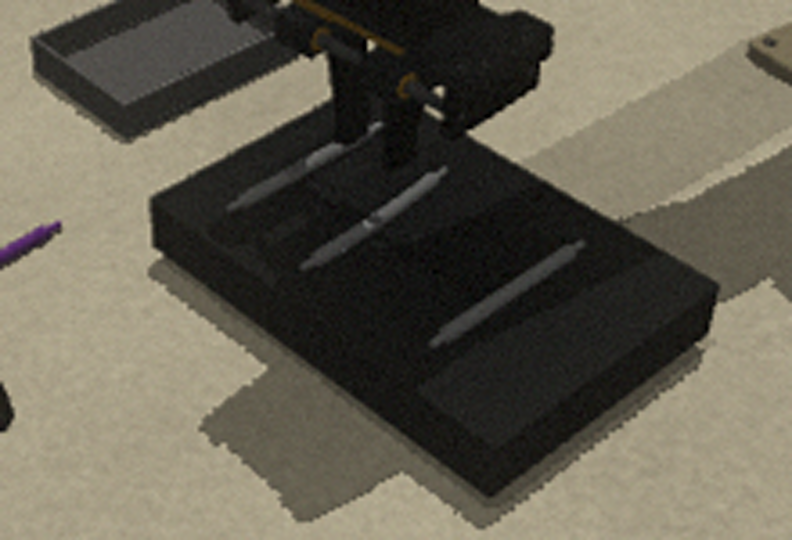

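View pics/w15.png

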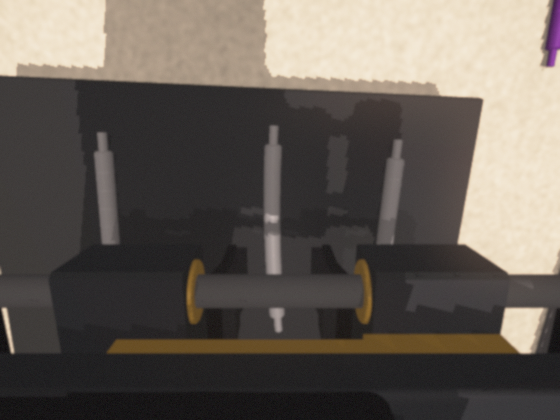

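The scene crop shows M at (375,220) and R at (305,170), with the jaws above M and L at (505,295). In the wrist picture M is at column 274 between the open fingers, at cols 230 and 325. M has now travelled about 32 mm, one turn. Before grasping I check how far the opened tips reach.

```bash
python3 - <<'E'
from h import *
from scipy.spatial.transform import Rotation as R
s=read_state();p=camera_params("wrist");im,d=camera("wrist")
P=cloud(p,d); r=R.from_quat(s["eef_rot"])
Q=r.inv().apply((P-s["ee_pos"]).reshape(-1,3)).reshape(P.shape)*1000
print(s["width"])
for u in list(range(210,246,3))+list(range(308,344,3)):
    col=Q[235:300,u]; m=(col[:,2]>-25)&(col[:,2]<22)&(abs(col[:,0])<14)
    if m.any(): q=col[m]; print(u,"x %.0f y %.0f zmax %.1f"%(q[0][0],np.median(q[:,1]),np.max(q[:,2])))
# M line full
g=im.max(2).astype(int)
m=(P[...,2]>.0575)&(P[...,2]<.067)&(abs(Q[...,1]+4)<14)&(abs(Q[...,0])<75)&(Q[...,2]>50)
q=Q[m]; 
for a in range(-70,75,12):
    k=(q[:,0]>a)&(q[:,0]<=a+12)
    if k.sum()>5: print(a+6,k.sum(),np.round(np.median(q[k,1]),2))
E
```

```text
0.03215665556417836
210 x 12 y -26 zmax -15.9
213 x 11 y -26 zmax -11.4
216 x 11 y -25 zmax -7.6
219 x 11 y -24 zmax -5.2
222 x 11 y -23 zmax 3.4
225 x 12 y -22 zmax 10.7
228 x 11 y -21 zmax 16.2
231 x 11 y -21 zmax 16.0
234 x 11 y -19 zmax 17.7
237 x 10 y -18 zmax 16.5
240 x 10 y -16 zmax 15.7
243 x 9 y -16 zmax 18.4
314 x 10 y 16 zmax 16.2
317 x 10 y 17 zmax 15.9
320 x 10 y 18 zmax 15.7
323 x 11 y 20 zmax 16.2
326 x 11 y 21 zmax 15.9
329 x 11 y 22 zmax 16.5
332 x 11 y 23 zmax 12.0
335 x 11 y 24 zmax 4.5
338 x 11 y 24 zmax -3.5
341 x 11 y 25 zmax -7.2
-64 93 -0.7
-52 135 -1.34
-28 64 -3.18
-16 280 -3.76
-4 292 -3.74
8 296 -4.23
20 322 -4.22
32 321 -4.13
44 342 -3.52
56 253 -3.46
68 62 -2.9
```

Emit:
send_rows(steps=[[0.2,0,-0.9,0,-0.002,0,0.2],[0,0,0,0,-0.002,0.01,0.2],[0,0,0,0,0,0.012,0.2],[0,0,0,0,0,0.012,0.2],[0,0,0,0,0,0.008,0.2],[0,0,0,0,0,0.004,0.2],[0,0,0,0,0,0.002,0.2],[0,0,0,0,0,0,0.2],[0,0,0,0,0,0,0.2],[0,0,0,0,0,0,0.2]])

```text
time: 22.1
ee_pos: [0.5067, -0.0454, 0.072]
eef_rot: [0.993, 0.114, -0.002, -0.001]
ft_force: [-0.7, 0.5, 0.5]
width: 0.0348
```

```bash
python3 rel.py 16;python3 go.py 0.507 -0.0458 0.0712 13
```

```text
t 22.1 pos [ 0.5067 -0.0454  0.072 ] F [-0.7  0.5  0.5]
arbor at tool y (x=0): -98.8 mm, slope 3.1 deg, x range 15..45, ztop 0.0624
arbor at tool y (x=0): 0.5 mm, slope 2.1 deg, x range 15..45, ztop 0.0625
arbor at tool y (x=0): 70.9 mm, slope 4.1 deg, x range 15..45, ztop 0.0624
tool z [-0.0044  0.0015 -1.    ] yaw 13.07
t 22.15 pos [ 0.5068 -0.0454  0.0721] F [-0.35 -0.56 -0.65] joints [ 0.55  0.31 -0.61  1.92  0.21  0.98 -1.51]
shift in tool [0.0001 0.0005 0.0009] after-turn frame [0.0001 0.0005 0.0009] turn deg [-0.14  0.22  0.07]
```

Emit:
send_rows(steps=[[0,0,0,0,0,0.0005,0.2],[0,0,0,0,0,0.0003,0.6],[0,0,0,0,0,0,0.8],[0,0,0,0,0,0,1],[0,0,0,0,0,0,1],[0,0,0,0,0,0,1],[0,0,0,0,0,0,1],[0,0,0,0,0,0,1],[0,0,0,0,0,-0.002,1],[0,0,0,0,0,-0.002,1]], force=15)

```text
time: 23.15
ee_pos: [0.507, -0.0455, 0.0759]
eef_rot: [0.994, 0.114, -0.002, -0.001]
ft_force: [0.2, -0.7, 0.3]
width: 0.0093
```

```bash
python3 rel.py 17;python3 go.py 0.507 -0.0458 0.0712 13
```

```text
t 23.15 pos [ 0.507  -0.0455  0.0759] F [ 0.2 -0.7  0.3]
arbor at tool y (x=0): -99.1 mm, slope 3.4 deg, x range 14..45, ztop 0.0624
arbor at tool y (x=0): 70.9 mm, slope 3.8 deg, x range 14..45, ztop 0.0625
arbor at tool y (x=0): -0.1 mm, slope 1.8 deg, x range 15..45, ztop 0.0664
tool z [-0.0037  0.0013 -1.    ] yaw 13.06
t 23.2 pos [ 0.5072 -0.0455  0.0762] F [ 1.1   0.15 -0.32] joints [ 0.55  0.31 -0.62  1.91  0.21  0.99 -1.51]
shift in tool [-0.0002  0.0003  0.005 ] after-turn frame [-0.0002  0.0003  0.005 ] turn deg [-0.11  0.16  0.06]
```

View pics/w17.png

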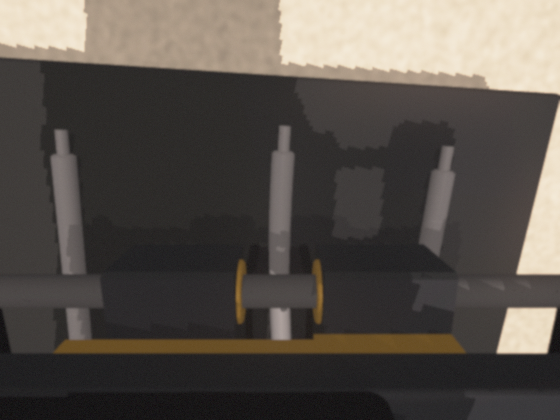

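M is held, lifted 4 mm clear (jaw width 9.3 mm). Next, the tray pose.

```bash
python3 - <<'E'
from h import *
p=camera_params("top")
im=cv2.imread("pics/top0.png");d=np.load("pics/top0.npy");P=cloud(p,d)
c=np.array([[553,72],[715,53],[757,268],[601,292]])/2.8+[195,220]
W=onz(p,c,.03)[:,:2];print(W,W.mean(0));
for i in range(4): e=W[(i+1)%4]-W[i];print(np.linalg.norm(e),np.degrees(np.arctan2(e[1],e[0])))
# by colour: dark neutral region (bench is warm/bright)
g=im.max(2)
m=((g<118)).astype(np.uint8);m[:, :380]=0;m[:,480:]=0;m[:225]=0;m[335:]=0
n,l,st,_=cv2.connectedComponentsWithStats(m);i=1+np.argmax(st[1:,4]);print(st[i])
q=np.argwhere(l==i)[:,::-1].astype(np.float32);r=cv2.minAreaRect(q);b=cv2.boxPoints(r);print(b)
W=onz(p,b,.03)[:,:2];print(W.mean(0),[np.linalg.norm(W[k]-W[k-1]) for k in range(4)])
E
python3 go.py 0.458 -0.347 0.12 10
```

```text
[[ 0.56783763 -0.26861252]
 [ 0.57924985 -0.39542804]
 [ 0.41359433 -0.41828065]
 [ 0.39879805 -0.29745646]] [ 0.48986997 -0.34494442]
0.1273279756244813 -84.85776286196419
0.1672243769872152 -172.1454723967671
0.12172680274527962 96.98175313069238
0.17148281031836843 9.683360033801256
[ 392  237   74   89 4920]
[[390.936   244.64798]
 [450.42398 233.832  ]
 [465.368   316.02402]
 [405.88004 326.84   ]]
[ 0.49178739 -0.34222652] [np.float64(0.17819888111881346), np.float64(0.13242486341436896), np.float64(0.1787653261127438), np.float64(0.13058808459852483)]
t 23.2 pos [ 0.5072 -0.0455  0.0762] F [ 1.1   0.15 -0.32] joints [ 0.55  0.31 -0.62  1.91  0.21  0.99 -1.51]
shift in tool [-0.1162  0.2825 -0.044 ] after-turn frame [-0.1008  0.2884 -0.0438] turn deg [-0.1   0.17  3.06]
```

Emit:
send_rows(steps=[[0,0,0,0,0,-0.012,1],[0,0,0,0,0,-0.015,1],[0,0,2,0,0,-0.015,1],[0,0,2,0,0.008,-0.008,1],[0,0,0,-0.005,0.02,0,1],[0,0,0,-0.007,0.03,0,1],[0,0,0,-0.007,0.03,0,1],[0,0,0,-0.007,0.03,0,1],[0,0,0,-0.007,0.03,0,1],[0,0,0,-0.007,0.03,0,1]])

```text
time: 24.2
ee_pos: [0.4971, -0.2326, 0.1346]
eef_rot: [0.997, 0.079, 0.001, 0.0]
ft_force: [0.0, 0.2, -0.7]
width: 0.0093
```

```bash
python3 go.py 0.490 -0.345 0.09 9
```

```text
t 24.2 pos [ 0.4971 -0.2326  0.1346] F [ 0.04  0.23 -0.68] joints [ 0.79  0.29 -0.5   1.77  0.15  1.11 -1.17]
shift in tool [-0.0249  0.1099  0.0445] after-turn frame [-0.0246  0.1099  0.0446] turn deg [ 0.01 -0.1   0.09]
```

Emit:
send_rows(steps=[[0,0,0,-0.006,0.024,0,1],[0,0,0,-0.006,0.024,0,1],[0,0,0,-0.005,0.02,0.004,1],[0,0,0,-0.004,0.014,0.008,1],[0,0,0,-0.002,0.008,0.01,1],[0,0,0,0,0.004,0.01,1],[0,0,0,0,0,0.006,1],[0,0,0,0,0,0.003,1],[0,0,0,0,0,0,1],[0,0,0,0,0,0,1]])

```text
time: 25.2
ee_pos: [0.4863, -0.3384, 0.0913]
eef_rot: [0.997, 0.075, 0.0, 0.0]
ft_force: [0.4, -0.0, 0.1]
width: 0.0098
```

```bash
python3 go.py 0.490 -0.345 0.045 9; python3 - <<'E'
from h import *
p=camera_params("wrist");im,d=camera("wrist");cv2.imwrite("pics/w18.png",im)
im,d=camera("scene");cv2.imwrite("pics/s4.png",cv2.resize(im[40:260,180:430],None,fx=3,fy=3,interpolation=cv2.INTER_CUBIC))
E
```

```text
t 25.2 pos [ 0.4863 -0.3384  0.0913] F [ 0.37 -0.01  0.14] joints [ 0.88  0.42 -0.43  1.7   0.19  1.06 -1.03]
shift in tool [0.0026 0.0071 0.0463] after-turn frame [0.0026 0.0071 0.0463] turn deg [ 0.02 -0.04 -0.4 ]
```

View pics/w18.png

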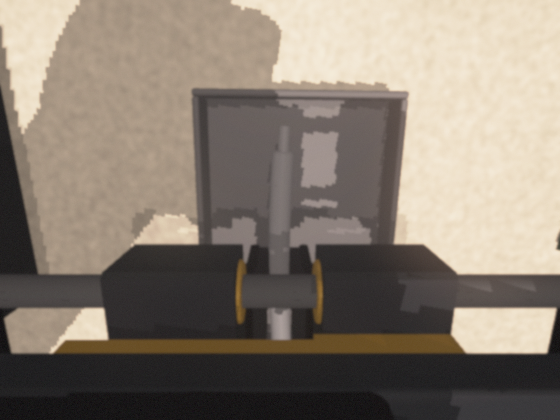

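View pics/s4.png

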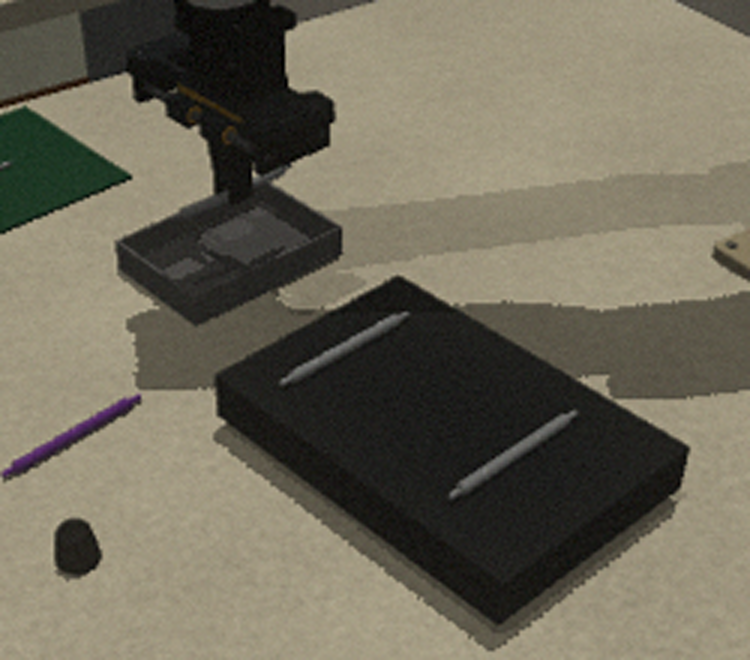

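The wrist picture shows the held arbor at column 284, centred in the tray (rim corners at (193,92) and (407,94)), with room at the far end. Lower it in.

```bash
python3 - <<'E'
from h import *
p=camera_params("wrist")
print(onz(p,[[193,92],[407,94]],.03), onz(p,[[285,128]],.077))
E
```

```text
[[ 0.56238111 -0.27999588  0.03      ]
 [ 0.57896936 -0.39628792  0.03      ]] [[ 0.55172999 -0.33184681  0.077     ]]
```

Emit:
send_rows(steps=[[0,0,0,0.001,0.003,0.006,1],[0,0,0,0.001,0.003,0.01,1],[0,0,0,0,0,0.012,1],[0,0,0,0,0,0.012,1],[0,0,0,0,0,0.008,1],[0,0,0,0,0,0.004,1],[0,0,0,0,0,0.002,1],[0,0,0,0,0,0,1],[0,0,0,0,0,0,1],[0,0,0,0,0,0,1]])

```text
time: 26.3
ee_pos: [0.4897, -0.3446, 0.0327]
eef_rot: [0.997, 0.075, 0.001, 0.0]
ft_force: [-0.8, -0.1, -1.2]
width: 0.0094
```

```bash
python3 go.py 0.490 -0.345 0.024 9
```

```text
t 26.3 pos [ 0.4897 -0.3446  0.0327] F [-0.82 -0.05 -1.23] joints [ 0.86  0.5  -0.41  1.72  0.23  0.96 -1.05]
shift in tool [0.0002 0.0005 0.0087] after-turn frame [0.0002 0.0005 0.0087] turn deg [ 0.05 -0.06 -0.39]
```

Emit:
send_rows(steps=[[0,0,0,0,0,0.0015,1],[0,0,0,0,0,0.0015,1],[0,0,0,0,0,0.0015,1],[0,0,0,0,0,0.001,1],[0,0,0,0,0,0.001,1],[0,0,0,0,0,0.0005,1],[0,0,0,0,0,0.0004,1],[0,0,0,0,0,0.0004,1],[0,0,0,0,0,0.0004,1],[0,0,0,0,0,0.0003,1]])

```text
time: 27.3
ee_pos: [0.4902, -0.345, 0.0245]
eef_rot: [0.997, 0.075, 0.001, 0.001]
ft_force: [-1.0, -0.7, -1.3]
width: 0.0093
```

```bash
python3 go.py 0.490 -0.345 0.024 9
```

```text
t 27.3 pos [ 0.4902 -0.345   0.0245] F [-1.04 -0.75 -1.3 ] joints [ 0.86  0.52 -0.4   1.72  0.24  0.95 -1.06]
shift in tool [-0.0002 -0.      0.0005] after-turn frame [-0.0002 -0.      0.0005] turn deg [ 0.12 -0.12 -0.4 ]
```

Emit:
send_rows(steps=[[0,0,0,0,0,0.0003,1],[0,0,0,0,0,0.0003,1],[0,0,0,0,0,0.0003,1],[0,0,0,0,0,0.0003,1],[0,0,0,0,0,0.0003,1],[0,0,0,0,0,0.0003,1],[0,0,0,0,0,0.0002,1],[0,0,0,0,0,0.0002,1],[0,0,0,0,0,0.0002,1],[0,0,0,0,0,0.0002,1]])

```text
time: 28.3
ee_pos: [0.4903, -0.345, 0.0233]
eef_rot: [0.997, 0.075, 0.001, 0.001]
ft_force: [-3.2, 1.2, 6.0]
width: 0.0093
```

It touches the tray floor with about 6 N. Release and lift.

Emit:
send_rows(steps=[[0,0,0,0,0,0,0.4],[0,0,0,0,0,0,0.4],[0,0,0,0,0,0,0.4],[0,0,0,0,0,0,0.4],[0,0,0,0,0,-0.004,0.4],[0,0,0,0,0,-0.008,0.4],[0,0,0,0,0,-0.015,0.4],[0,0,0,0,0,-0.02,0.4],[0,0,0,0,0,-0.02,1],[0,0,0,0,0,-0.015,1]])

```text
time: 29.3
ee_pos: [0.4897, -0.3443, 0.1098]
eef_rot: [0.997, 0.075, 0.001, 0.001]
ft_force: [-0.3, 0.3, 0.8]
width: 0.017
```

```bash
python3 - <<'E'
from h import *
im,d=camera("wrist");cv2.imwrite("pics/w19.png",im)
E
python3 go.py 0.482 0.0588 0.11 9.9
```

```text
t 29.35 pos [ 0.491  -0.3449  0.1126] F [ 1.87 -0.47  1.87] joints [ 0.88  0.41 -0.43  1.66  0.19  1.1  -1.02]
shift in tool [ 0.0517 -0.4005  0.0013] after-turn frame [ 0.0606 -0.3993  0.0026] turn deg [ 0.22 -0.24 -1.27]
```

View pics/w19.png

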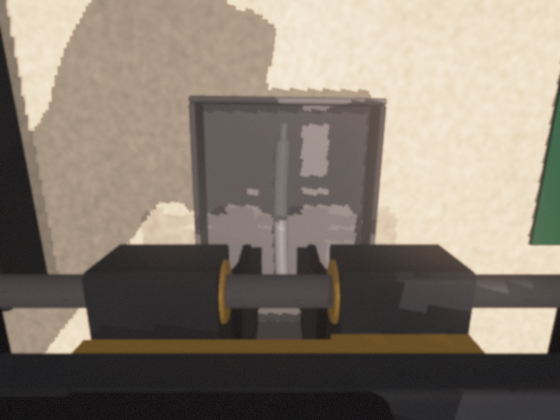

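M lies in the tray at column 282, between the rim sides at 195 and 380. Now the left arbor.

Emit:
send_rows(steps=[[0.2,-0.2,-1.3,0.003,-0.02,0,1],[0,0,0,0.0045,-0.03,0,1],[0,0,0,0.0045,-0.033,0,1],[0,0,0,0.0045,-0.033,0,1],[0,0,0,0.0045,-0.033,0,1],[0,0,0,0.0045,-0.033,0,1],[0,0,0,0.0045,-0.033,0,1],[0,0,0,0.0045,-0.033,0,1],[0,0,0,0.0045,-0.033,0,1],[0,0,0,0.0045,-0.033,0,1]])

```text
time: 30.35
ee_pos: [0.4767, -0.0137, 0.1163]
eef_rot: [0.996, 0.089, 0.002, 0.003]
ft_force: [1.7, -0.3, -0.3]
width: 0.0002
```

```bash
python3 go.py 0.4811 0.0589 0.11 9.9
```

```text
t 30.35 pos [ 0.4767 -0.0137  0.1163] F [ 1.69 -0.29 -0.33] joints [ 0.55  0.17 -0.66  1.96  0.13  1.04 -1.56]
shift in tool [ 0.0172 -0.0707  0.0059] after-turn frame [ 0.0169 -0.0708  0.0063] turn deg [ 0.37 -0.18  0.32]
```

Emit:
send_rows(steps=[[0.4,-0.2,0.3,0.005,-0.02,0,1],[0,0,0,0.004,-0.016,0,1],[0,0,0,0.004,-0.01,0.004,1],[0,0,0,0.003,-0.005,0.008,1],[0,0,0,0,0,0.008,1],[0,0,0,0,0,0.005,1],[0,0,0,0,0,0,1],[0,0,0,0,0,0,1],[0,0,0,0,0,0,1],[0,0,0,0,0,0,1]])

```text
time: 31.35
ee_pos: [0.4793, 0.0487, 0.0905]
eef_rot: [0.996, 0.093, -0.001, 0.0]
ft_force: [-0.7, -0.2, -0.4]
width: 0.0004
```

```bash
python3 rel.py 20; python3 go.py 0.4811 0.0589 0.0835 9.9
```

```text
t 31.35 pos [0.4793 0.0487 0.0905] F [-0.7 -0.2 -0.4]
arbor at tool y (x=0): -3.0 mm, slope 1.0 deg, x range 13..45, ztop 0.0625
tool z [-0.0014 -0.001  -1.    ] yaw 10.67
t 31.4 pos [0.4793 0.0487 0.0906] F [ 0.2  -0.13  0.13] joints [ 0.44  0.24 -0.7   1.97  0.18  1.   -1.72]
shift in tool [ 0.0036 -0.0097  0.007 ] after-turn frame [ 0.0035 -0.0098  0.0071] turn deg [0.05 0.09 0.77]
```

Emit:
send_rows(steps=[[0,0,0.8,0.0015,-0.004,0,1],[0,0,0,0.0015,-0.003,0.001,1],[0,0,0,0,-0.002,0.002,1],[0,0,0,0,0,0.002,1],[0,0,0,0,0,0.001,1],[0,0,0,0,0,0.001,1],[0,0,0,0,0,0.0005,1],[0,0,0,0,0,0.0005,1],[0,0,0,0,0,0.0005,1],[0,0,0,0,0,0.0003,1]])

```text
time: 32.4
ee_pos: [0.4811, 0.0588, 0.0813]
eef_rot: [0.996, 0.085, -0.0, 0.001]
ft_force: [0.2, 0.2, -0.2]
width: 0.0002
```

```bash
python3 rel.py 21; python3 go.py 0.4811 0.0589 0.0797 9.9
```

```text
t 32.4 pos [0.4811 0.0588 0.0813] F [ 0.2  0.2 -0.2]
arbor at tool y (x=0): 6.4 mm, slope 0.2 deg, x range 13..45, ztop 0.0625
tool z [-7.0e-04 -1.1e-03 -1.0e+00] yaw 9.78
t 32.45 pos [0.481  0.0588 0.0812] F [ 0.1  -0.    0.62] joints [ 0.42  0.26 -0.7   1.97  0.2   0.98 -1.77]
shift in tool [ 0.0001 -0.0001  0.0015] after-turn frame [ 0.0001 -0.0001  0.0015] turn deg [ 0.05  0.05 -0.12]
```

Exactly placed (6.4 mm behind). Touch down and roll.

Emit:
send_rows(steps=[[0,0,0,0,0,0.0004,1],[0,0,0,0,0,0.0004,1],[0,0,0,0,0,0.0003,1],[0,0,0,0,0,0.0003,1],[0,0,0,0,0,0.0003,1],[0,0,0,0,0,0.0003,1],[0,0,0,0,0,0.0003,1],[0,0,0,0,0,0.0003,1],[0,0,0,0,0,0.0003,1],[0,0,0,0,0,0.0003,1]])

```text
time: 33.45
ee_pos: [0.4813, 0.059, 0.0795]
eef_rot: [0.996, 0.085, -0.0, 0.001]
ft_force: [-2.1, 0.5, 7.0]
width: 0.0003
```

Emit:
send_rows(steps=[[0,0,0,0,0.0015,0.0002,1],[0,0,0,0,0.0015,0.0002,1],[0,0,0,0,0.0015,0.0002,1],[0,0,0,0,0.0015,0.0002,1],[0,0,0,0,0.0015,0.0002,1],[0,0,0,0,0.0015,0.0002,1],[0,0,0,0,0.0015,0.0002,1],[0,0,0,0,0.0015,0.0002,1],[0,0,0,0,0.0015,0.0002,1],[0,0,0,0,0.0015,0.0002,1]])

```text
time: 34.45
ee_pos: [0.4836, 0.0452, 0.0799]
eef_rot: [0.996, 0.086, -0.001, 0.001]
ft_force: [-2.4, -0.3, 6.3]
width: 0.0006
```

```bash
python3 rel.py 22; python3 go.py 0.4811 0.0589 0.0797 9.9
```

```text
t 34.45 pos [0.4836 0.0452 0.0799] F [-2.4 -0.3  6.3]
arbor at tool y (x=0): -0.4 mm, slope 0.4 deg, x range 14..45, ztop 0.0625
tool z [-0.001  -0.0025 -1.    ] yaw 9.87
t 34.5 pos [0.4837 0.0449 0.08  ] F [-2.49 -0.92  5.94] joints [ 0.44  0.26 -0.69  1.97  0.2   0.98 -1.74]
shift in tool [-0.0002 -0.0142  0.0002] after-turn frame [-0.0002 -0.0142  0.0003] turn deg [ 0.14  0.08 -0.04]
```

Emit:
send_rows(steps=[[0,0,0,0,0.0015,0.0002,1],[0,0,0,0,0.0015,0.0002,1],[0,0,0,0,0.0015,0.0002,1],[0,0,0,0,0.0015,0.0002,1],[0,0,0,0,0.0015,0.0002,1],[0,0,0,0,0.0015,0.0002,1],[0,0,0,0,0.0015,0.0002,1],[0,0,0,0,0.001,0.0002,1],[0,0,0,0,0,0.0002,1],[0,0,0,0,0,0.0002,1]])

```text
time: 35.5
ee_pos: [0.4859, 0.0331, 0.0794]
eef_rot: [0.996, 0.086, -0.001, 0.002]
ft_force: [-2.8, -0.2, 6.9]
width: 0.0004
```

Emit:
send_rows(steps=[[0,0,0,0,0,-0.003,1],[0.2,0,0,0,-0.004,-0.001,1],[0,0,0,0,-0.004,0,1],[0,0,0,0,-0.0025,0,1],[0,0,0,0,-0.0005,0,1],[0,0,0,0,0,0.0008,1],[0,0,0,0,0,0.0006,1],[0,0,0,0,0,0.0005,1],[0,0,0,0,0,0.0004,1],[0,0,0,0,0,0.0003,1]])

```text
time: 36.5
ee_pos: [0.4835, 0.0452, 0.0799]
eef_rot: [0.996, 0.086, -0.001, -0.001]
ft_force: [-0.6, 0.9, 3.3]
width: 0.0004
```

```bash
python3 rel.py 23; python3 go.py 0.4811 0.0589 0.0797 9.9
```

```text
t 36.5 pos [0.4835 0.0452 0.0799] F [-0.6  0.9  3.3]
arbor at tool y (x=0): 6.0 mm, slope 0.1 deg, x range 13..45, ztop 0.0625
tool z [-0.002  0.001 -1.   ] yaw 9.89
t 36.55 pos [0.4835 0.0452 0.08  ] F [0.46 0.53 1.43] joints [ 0.44  0.26 -0.69  1.97  0.2   0.98 -1.74]
shift in tool [-0.0001 -0.0139  0.0003] after-turn frame [-0.0001 -0.0139  0.0003] turn deg [-0.08  0.11 -0.02]
```

Emit:
send_rows(steps=[[0,0,0,0,0.001,0.0003,1],[0,0,0,0,0.0016,0.0003,1],[0,0,0,0,0.0016,0.0002,1],[0,0,0,0,0.0016,0.0002,1],[0,0,0,0,0.0016,0.0002,1],[0,0,0,0,0.0016,0.0002,1],[0,0,0,0,0.0016,0.0002,1],[0,0,0,0,0.0016,0.0002,1],[0,0,0,0,0.0016,0.0002,1],[0,0,0,0,0.0016,0.0002,1]])

```text
time: 37.55
ee_pos: [0.4864, 0.0293, 0.0799]
eef_rot: [0.996, 0.086, -0.001, -0.0]
ft_force: [-2.7, 0.9, 6.4]
width: 0.0002
```

Emit:
send_rows(steps=[[0,0,0,0,0.0015,0.0002,1],[0,0,0,0,0.0015,0.0002,1],[0,0,0,0,0.0015,0.0002,1],[0,0,0,0,0.0015,0.0002,1],[0,0,0,0,0.0015,0.0002,1],[0,0,0,0,0.0015,0.0002,1],[0,0,0,0,0.001,0.0002,1],[0,0,0,0,0,0.0002,1],[0,0,0,0,0,0.0002,1],[0,0,0,0,0,0.0002,1]])

```text
time: 38.55
ee_pos: [0.4888, 0.0177, 0.0796]
eef_rot: [0.996, 0.086, -0.001, 0.001]
ft_force: [-2.3, -1.2, 6.0]
width: 0.0004
```

Emit:
send_rows(steps=[[0,0,0,0,0,-0.003,1],[0.2,-0.1,0,0,-0.004,-0.001,1],[0,0,0,0,-0.004,0,1],[0,0,0,0,-0.0025,0,1],[0,0,0,0,-0.0005,0,1],[0,0,0,0,0,0.0008,1],[0,0,0,0,0,0.0006,1],[0,0,0,0,0,0.0005,1],[0,0,0,0,0,0.0004,1],[0,0,0,0,0,0.0003,1]])

```text
time: 39.55
ee_pos: [0.4864, 0.0296, 0.0801]
eef_rot: [0.996, 0.086, -0.002, -0.001]
ft_force: [-0.2, 0.4, 0.6]
width: 0.0005
```

```bash
python3 rel.py 24; python3 go.py 0.4811 0.0589 0.0797 9.9
```

```text
t 39.55 pos [0.4864 0.0296 0.0801] F [-0.2  0.4  0.6]
arbor at tool y (x=0): 4.2 mm, slope 0.2 deg, x range 13..45, ztop 0.0625
tool z [-0.005   0.0023 -1.    ] yaw 9.85
t 39.6 pos [0.4864 0.0296 0.0802] F [-0.62 -1.36  0.46] joints [ 0.46  0.26 -0.68  1.96  0.19  0.99 -1.7 ]
shift in tool [-0.0002 -0.0298  0.0006] after-turn frame [-0.0002 -0.0298  0.0005] turn deg [-0.18  0.26 -0.05]
```

L keeps its height (0.0794–0.0799) throughout, so it is straight. One more stroke completes the turn.

Emit:
send_rows(steps=[[0,0.2,0,0,0,0.0003,1],[0,0,0,0,0,0.0003,1],[0,0,0,0,0,0.0003,1],[0,0,0,0,0.001,0.0003,1],[0,0,0,0,0.0015,0.0002,1],[0,0,0,0,0.0015,0.0002,1],[0,0,0,0,0.0015,0.0002,1],[0,0,0,0,0.0015,0.0002,1],[0,0,0,0,0.0015,0.0002,1],[0,0,0,0,0.0015,0.0002,1]])

```text
time: 40.6
ee_pos: [0.4883, 0.0194, 0.0799]
eef_rot: [0.996, 0.086, -0.0, -0.001]
ft_force: [-3.3, 0.9, 6.6]
width: 0.0005
```

Emit:
send_rows(steps=[[0,0,0,0,0.0015,0.0002,1],[0,0,0,0,0.0015,0.0002,1],[0,0,0,0,0.0015,0.0002,1],[0,0,0,0,0.001,0.0002,1],[0,0,0,0,0,0.0002,1],[0,0,0,0,0,-0.002,1],[0,0,0,0,0,-0.008,1],[0,0,0,0,0,-0.02,1],[0,0,0,0,0,-0.03,1],[0,0,0,0,0,-0.03,1]])

```text
time: 41.6
ee_pos: [0.487, 0.0128, 0.1699]
eef_rot: [0.996, 0.086, -0.004, -0.002]
ft_force: [0.9, -0.0, -0.0]
width: 0.0004
```

Emit:
send_rows(steps=[[0,0,0,-0.01,-0.03,-0.02,1],[0,0,0,-0.01,-0.04,-0.01,1],[0,0,0,-0.01,-0.04,0,1],[0,0,0,-0.01,-0.04,0,1],[0,0,0,0,-0.04,0,1],[0,0,0,0,-0.03,0,1],[0,0,0,0,-0.015,0,1],[0,0,0,0,0,0,1],[0,0,0,0,0,0,1],[0,0,0,0,0,0,1]])

```text
time: 42.6
ee_pos: [0.4079, 0.2451, 0.2115]
eef_rot: [0.996, 0.085, 0.004, -0.001]
ft_force: [0.1, 0.1, 0.3]
width: 0.0004
```

```bash
python3 - <<'E'
from h import *
s=read_state();print(s["time"],s["ee_pos"])
p=camera_params("top");im,d=camera("top");cv2.imwrite("pics/top2.png",im);P=cloud(p,d);g=im.max(2).astype(int)
cv2.imwrite("pics/top2c.png",cv2.resize(im[220:350,195:480],None,fx=2.8,fy=2.8,interpolation=cv2.INTER_CUBIC))
im2,_=camera("scene");cv2.imwrite("pics/s5.png",im2)
roi=np.zeros_like(g,bool);roi[235:335,212:345]=1
m=((g>75)&roi&(P[...,2]>.045)&(P[...,2]<.075)).astype(np.uint8)
n,l,st,c=cv2.connectedComponentsWithStats(m)
for k in range(1,n):
    if st[k,4]<100: continue
    q=np.argwhere(l==k)[:,::-1]; W=onz(p,q,.0575)[:,:2]*1000
    r=cv2.minAreaRect(W.astype(np.float32));print(c[k],r)
E
```

```text
42.6 [0.40787429 0.24506055 0.21146225]
[325.03636364 272.28      ] ((514.7020874023438, -116.9826889038086), (135.0127716064453, 9.555986404418945), 9.337824821472168)
[261.38351254 286.4516129 ] ((489.03167724609375, 17.644657135009766), (134.11599731445312, 10.308272361755371), 9.95588493347168)
```

View pics/top2c.png

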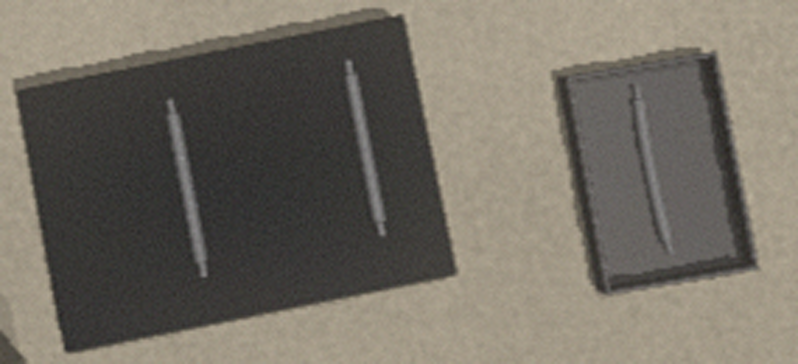

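View pics/s5.png

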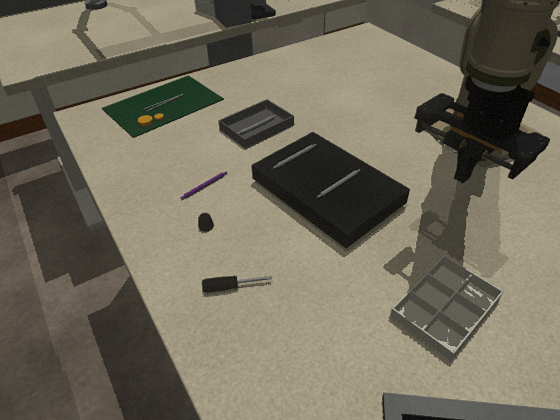

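The final pictures show R and L straight on the plate, in the top crop at (365,148) and (187,188), having travelled 36.0 and 35.6 mm. The visibly bowed M lies in the tray at (653,170). The purple rod, loupe and screwdriver have not moved, and the robot is clear. Handing in.

```bash
python3 -c "
from bench import close_job
print(close_job())"
```

```text
the job is handed in; nothing more can be done
None
```

I roll-tested all three arbors, each by a full turn or more, and handed the job in at about 42.7 s with the arm clear of everything. `close_job` gives no verdict. I can't tell which physical arbor carries which of the numbers 1 to 3, so I name them by where they lay.

| Arbor | Travel | Height of its middle while rolling | Result | Where it is now |
|---|---|---|---|---|
| Right | 36.0 mm | steady within about 0.5 mm | straight | left on the plate, never lifted |
| Middle | about 32 mm | rose 1.3 mm early in the first turn | bent | in the grey tray, close to the centre |
| Left | 35.6 mm | steady within about 0.5 mm | straight | left on the plate, never lifted |

- **Forces:** the largest finger force I read while rolling was 7 N. The middle arbor touched the tray floor with about 6 N before I let go. Force is only reported at the end of each one-second call, so a brief peak in between would not show.
- **Last pictures:** the two straight arbors lie at rest on the plate. The bow of the third shows clearly in the tray. The loupe, screwdriver and purple look-alike appear unmoved.
- **Disagreements:** the cameras put the plate top at 52.5 mm and 53.3 mm, against about 52.8 mm by touch. Between its first and second strokes, the bent arbor rolled on about 3 mm by itself when I lifted the fingers. No final check failed.

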